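# Tip the dried boss heads into their bin and stack the trays

### The job

Put the dried boss heads away: first lift the small amber jar out of the blue bin and stand it upright in the middle of the yellow coaster, before any boss head goes into the bin. Then get every boss head into the bin: tip those on the drying trays off the open front of their tray rather than picking them out of it with the fingers; strays on the mat or the bench are picked up. Finally stack the two empty trays squarely, level and edges flush, on the lab jack's top plate with their length along the plate's length (handles to either end), and leave the beaker and the cork ring where they are.

Things in the scene. Friction and masses are not known exactly. Their poses are not given: they have to be found in the camera images.
- bin: blue open plastic storage bin, fixed: 170 (x) x 220 (y) x 85 (z) mm outside, walls and floor 5 mm. Origin: centre of the underside
- bin_in (a point): centre of the bin's inner floor, 5 mm above the table; axes as the bin's
- jar: amber glass jar with black screw cap, 68 mm across, 75 mm high, 0.18 to 0.35 kg, cap 60 mm across over its top 16 mm; standing upright in the bin at the start. Origin: centre of the underside; z up its axis
- coaster: round yellow spill coaster, fixed, 110 mm across, 3 mm thick. Origin: centre of the underside
- jack: blue scissor lab jack, wound down and fixed: 150 (x) x 130 (y) mm steel top plate, 70 mm high. Origin: centre of the underside. It and the black mat may swap sides
- jack_top (a point): centre of the jack's top plate, 70 mm above the table; axes as the jack's
- mat: black rubber mat, fixed, 150 (x) x 170 (y) x 3 mm. Origin: centre of the underside
- tray_a: aluminium drying tray, loose, 0.22 kg: pan 140 (x) x 120 (y) mm, floor 4 mm thick, 3 mm walls to 28 mm above the underside at the back (-x) and sides, open in front (+x). Red handle behind. Holds 0 to 3 boss heads, which slide off at a tilt of 40 degrees. Empty trays stack on each other's walls, 28 mm apart. Origin: centre of the pan's underside; z up
- tray_a_handle (a point): grip point in the tray's red bar handle, at x = -112, 35 mm above the tray's underside; axes as the tray's. The bar is 18 mm wide (y), runs from x = -90 to -135 mm and from 16 to 40 mm above the underside, on a lower neck (14 to 26 mm up) from the back wall
- tray_b: aluminium drying tray, loose, 0.22 kg: pan 140 (x) x 120 (y) mm, floor 4 mm thick, 3 mm walls to 28 mm above the underside at the back (-x) and sides, open in front (+x). Red handle behind. Holds 0 to 3 boss heads, which slide off at a tilt of 40 degrees. Empty trays stack on each other's walls, 28 mm apart. Origin: centre of the pan's underside; z up
- tray_b_handle (a point): grip point in the tray's red bar handle, at x = -112, 35 mm above the tray's underside; axes as the tray's. The bar is 18 mm wide (y), runs from x = -90 to -135 mm and from 16 to 40 mm above the underside, on a lower neck (14 to 26 mm up) from the back wall
- boss1: steel-and-brass boss head (rod clamp), 60 g: dark block 46 (x) x 32 (y) x 28 (z) mm with a 10 mm thick brass screw through it along x, 70 mm over its ends. Origin: centre of the underside; centre of the block is 14 mm up its z. Absent in some starts. At the start it lies on tray_a
- boss2: steel-and-brass boss head (rod clamp), 60 g: dark block 46 (x) x 32 (y) x 28 (z) mm with a 10 mm thick brass screw through it along x, 70 mm over its ends. Origin: centre of the underside; centre of the block is 14 mm up its z. Absent in some starts. At the start it lies on tray_a
- boss3: steel-and-brass boss head (rod clamp), 60 g: dark block 46 (x) x 32 (y) x 28 (z) mm with a 10 mm thick brass screw through it along x, 70 mm over its ends. Origin: centre of the underside; centre of the block is 14 mm up its z. Absent in some starts. At the start it lies on tray_a
- boss4: steel-and-brass boss head (rod clamp), 60 g: dark block 46 (x) x 32 (y) x 28 (z) mm with a 10 mm thick brass screw through it along x, 70 mm over its ends. Origin: centre of the underside; centre of the block is 14 mm up its z. Absent in some starts. At the start it lies on tray_b
- boss5: steel-and-brass boss head (rod clamp), 60 g: dark block 46 (x) x 32 (y) x 28 (z) mm with a 10 mm thick brass screw through it along x, 70 mm over its ends. Origin: centre of the underside; centre of the block is 14 mm up its z. Absent in some starts. At the start it lies on tray_b
- boss6: steel-and-brass boss head (rod clamp), 60 g: dark block 46 (x) x 32 (y) x 28 (z) mm with a 10 mm thick brass screw through it along x, 70 mm over its ends. Origin: centre of the underside; centre of the block is 14 mm up its z. Absent in some starts. At the start it lies on tray_b
- boss7: steel-and-brass boss head (rod clamp), 60 g: dark block 46 (x) x 32 (y) x 28 (z) mm with a 10 mm thick brass screw through it along x, 70 mm over its ends. Origin: centre of the underside; centre of the block is 14 mm up its z. Absent in some starts. At the start it lies stray on the black mat
- boss8: steel-and-brass boss head (rod clamp), 60 g: dark block 46 (x) x 32 (y) x 28 (z) mm with a 10 mm thick brass screw through it along x, 70 mm over its ends. Origin: centre of the underside; centre of the block is 14 mm up its z. Absent in some starts. At the start it lies stray on the black mat
- beaker: bystander: empty glass beaker, 72 mm across, 90 high, loose. Origin: centre of the underside
- cork_ring: bystander: cork flask ring, 100 mm across, 25 high, loose. Origin: centre of the underside
Not all that is in view belongs to the job. Leave any green look-alike of the tray_b alone. What is shaped like the boss5 but red is not meant.

How it is judged:
By the outcome, as a careful person would: the job done as asked, in the order asked, and still so for the second after the job is handed in, with the robot touching nothing.
Of boss1, boss2, boss3, boss4, boss5, boss6, boss7, boss8 only 5 to 8 are there at a start; the rules pass over those that are not, and their reading is None.
At some moment in a run one of jar, boss7, boss8 may be knocked a few centimetres aside while the robot is not near it.
It also fails if it takes over 210 s, if anything falls off the work surface, if the arm or the gripper's body presses on something with over 40 N, if the wrist force passes 120 N, or if a joint passes its speed limit or range.

### The arm

A 6-joint arm with a two-finger parallel gripper is mounted at the origin on the work surface. World frame = base frame: x ahead of the robot, y to its left, z up, the work surface at z = 0. Lengths are in mm, angles in rad, forces in N, time in s.
With the tool pointing down it reaches from about 400 to 925 mm from the base axis. Payload 12.5 kg.
Tool frame: the origin (TCP) lies between the finger pads; the fingertips stand env.tip_extent ahead of it and the grasp point (between the pads) lies 11 mm behind it (env.tip_extent is the distance from the TCP to the fingertips, in mm); z points along the fingers, y is the line along which they close (so a half turn about z gives the same grasp; the last joint's range is limited). The gripper opens to 95 mm and grips with 3 to 60 N. Pads are 20 mm wide; open, the fingers measure 119 mm over their backs; the gripper's body (75 mm by 180 mm) begins 59 mm behind the grasp point.
Start: joints at [1.102, 0.491, 1.559, -0, 1.092, -0.106], TCP at [221.793, 584.341, 222.661] pointing down, gripper open.
Joint ranges: [-3.1, 3.1], [-0.84, 2.19], [0.05, 2.79], [-1.13, 4.28], [0.06, 2.93], [-2.69, 2.69]. Speed limits (rad/s): [2.22, 2.22, 2.79, 3.14, 3.14, 3.14].

### API

Orientations are given as [roll, pitch, yaw] about the fixed x, y, z axes, in that order (R = Rz(yaw) Ry(pitch) Rx(roll)).
In Python, from cell import env gives the robot as it stands.
- The arm moves only by the tool carry_out, never from a script. Its argument "motion" is a list of rows, each a list of 5 numbers: the shift along the tool's x, y, z in mm, then the turn about the tool's z in degrees, then the closure, from 0 (fully open) to 1 (shut). A call has 1 to 12 rows; each row shifts and turns the commanded pose from where the row before left it, along the tool's axes as they then stand; what a row does not reach is not made up. A row lasts 1/10 s, in which the tool goes at most 50 mm and 8.59 degrees, less where a joint would pass 70% of its speed; a pose out of reach is approached as far as the arm can. A call with a gripper value outside its range is refused whole. The fingers move at their own pace and stop on an object; the grip force is fixed at half the most. Time passes only in rows, so rows that do not move let the fingers close. It gives the time, the measured TCP pose, the force, the opening and the grip force at its end, in the units of the state.
- env.state(): the state, without advancing time (a new reading comes with each control period).
- env.read_camera(name): name is "scene" or "top"; returns a dict with "color" (400x640x3 uint8, red, green, blue), "K" (3x3 intrinsics, pixels), "R" (3x3) and "t" (3): a world point X has camera coordinates R X + t. Camera axes: x right, y down, z forward; pixel columns grow to the right and rows downward; lengths in mm; the calibration is good to about 2 mm. A picture is of the moment at which its call begins. There is no depth.
- env.job_done(): hands the job in; it is judged then, once.
The state is a dict: "t": time; "joints": joint angles; "qvel": joint speeds; "tau": joint torques, N m; "eef_pos": TCP position; "tcp_rot": TCP orientation; "ft_force": force on the tool from outside, world axes, zero at the start; "moment": the same for the moment, N m; "opening": opening from 0.0 (shut) to 1.0 (fully open); "grip_force": force on a finger pad.
Only numpy, scipy, OpenCV 4.12 (cv2) and the standard library are available. Lean on these libraries where they do the work, as an engineer would, in place of code of your own. Each camera call takes 0.05 s, during which the arm holds its last target. There are 200 camera calls.

## Working session

There is one attempt and no reset: what is moved stays moved. The work goes in short steps, Python scripts to look and compute and a tool call to move; the robot and the scene stay as the last step left them, time stands still between calls to the robot, and variables do not carry over. Pictures are saved under pics/ and viewed, at most 14 in all, crops included, and the job is handed in when it is done.

Besides the shell and the picture viewer there is one more tool, called after "Emit:" in YAML: its name, and indented under it one key for each argument. carry_out: Moves the arm, as the interface text tells. Its arguments: {"type":"object","properties":{"motion":{"type":"array"}},"required":["motion"]}

```bash
mkdir -p pics; ls
python3 - <<'E'
from cell import env
import cv2
s=env.state();print({k:(v.tolist() if hasattr(v,'tolist') else v) for k,v in s.items()},env.tip_extent)
for n in("scene","top"):
    r=env.read_camera(n);cv2.imwrite(f"pics/{n}0.png",r["color"][:,:,::-1])
    print(n,r["K"],r["R"],r["t"])
E
```

```text
pics
{'t': 0.0, 'joints': [1.1024038481379557, 0.49153914606893867, 1.5594495832470399, -2.004200675494709e-05, 1.091662888967672, -0.1055842047699182], 'qvel': [0.0006943266802611685, 0.0005770173339797989, -0.0016601267769998486, 0.0007744611262058434, -0.0007610598269320943, -0.0019017638566349439], 'tau': [0.0005824928302899934, -61.265015602111816, -25.817484855651855, 0.06929618306457996, 0.04829176235944033, -0.00012941923159814905], 'eef_pos': [221.6842955826629, 584.12156198203, 222.0743706520862], 'tcp_rot': [-3.1405377126973573, -9.392591638412995e-05, 2.7787935791494265], 'ft_force': [0.8401432866509743, 0.4871580830027617, -0.2829478693364597], 'moment': [0.06407601888885595, -0.0012181508068862387, -0.026152552871003123], 'grip_force': 0.0, 'opening': 1.0013455041806516} 8.0
scene [[399.87916529   0.         318.98370422]
 [  0.         399.87916529 197.23376648]
 [  0.           0.           1.        ]] [[ 0.42839885  0.90347024 -0.01469501]
 [ 0.52429302 -0.26178382 -0.81029998]
 [-0.73592884  0.33942709 -0.58583103]] [-171.08346604 -238.81629052 1700.34649798]
top [[477.81333625   0.         318.33840022]
 [  0.         477.81333625 204.39796477]
 [  0.           0.           1.        ]] [[ 2.76295541e-02 -9.99615122e-01  2.49296779e-03]
 [-9.95337974e-01 -2.77417038e-02 -9.23727013e-02]
 [ 9.24063082e-02  7.08710376e-05 -9.95721381e-01]] [-101.05083112  519.27387202 1253.53184129]
```

View pics/top0.png

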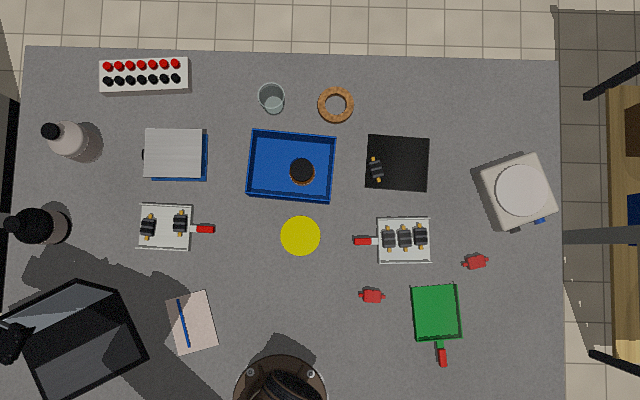

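View pics/scene0.png

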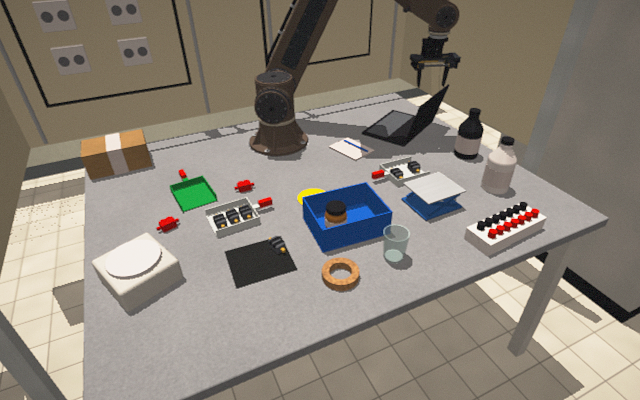

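The top view (up is +x, left is +y) shows these positions:
- **Bin and jar:** bin at (291,166), jar at (302,171), coaster at (300,236).
- **Jack and mat:** jack at (174,154), mat at (397,163) with one stray boss at (376,168).
- **Trays:** left tray at (165,227) with 2 bosses and its handle at (205,229). Right tray at (404,240) with 3 bosses and its handle at (363,241).
- **Decoys:** green tray at (436,312), red bosses at (372,296) and (475,261).

I'll check these choices in an enlarged crop.

```bash
cat > h.py <<'E'
from cell import env
import cv2,numpy as np
def px2w(r,u,v,z):
    d=r["R"].T@np.linalg.solve(r["K"],[u,v,1.]);c=-r["R"].T@r["t"]
    return (c+d*(z-c[2])/d[2])[:2]
def w2px(r,X):
    p=r["K"]@(r["R"]@np.asarray(X,float)+r["t"]);return p[:2]/p[2]
def blob(r,lo,hi,box,z,name="",kmin=20):
    """HSV blobs in box(u0,v0,u1,v1): centre + minAreaRect in world mm at height z"""
    u0,v0,u1,v1=box
    hsv=cv2.cvtColor(r["color"],cv2.COLOR_RGB2HSV)[v0:v1,u0:u1]
    m=cv2.inRange(hsv,np.array(lo),np.array(hi))
    n,l,st,c=cv2.connectedComponentsWithStats(m)
    for i in range(1,n):
        if st[i,4]<kmin: continue
        P=np.argwhere(l==i)[:,::-1]+[u0,v0]
        W=np.array([px2w(r,*p,z) for p in P],np.float32)
        rc=cv2.minAreaRect(W)
        print(name,st[i,4],"px",(c[i]+[u0,v0]).round(1),"mean",W.mean(0).round(1),"rect",np.round(rc[0],1),np.round(rc[1],1),round(rc[2],1))
def crop(r,box,k,fn):
    u0,v0,u1,v1=box
    cv2.imwrite(fn,cv2.resize(r["color"][v0:v1,u0:u1,::-1],None,fx=k,fy=k,interpolation=cv2.INTER_CUBIC))
def st():
    s=env.state();print("t",round(s["t"],2),"pos",np.round(s["eef_pos"],1),"yaw",np.round(np.degrees(s["tcp_rot"]),1),"q",np.round(s["joints"],2),"F",np.round(s["ft_force"],1),"op",round(s["opening"],3),"gf",round(s["grip_force"],1))
def go(x,y,z,yaw=None):
    """shift in tool axes from the measured pose"""
    s=env.state();p=s["eef_pos"];a=s["tcp_rot"][2];dx,dy=x-p[0],y-p[1]
    print("tool dx,dy,dz %.1f %.1f %.1f"%(dx*np.cos(a)+dy*np.sin(a),dx*np.sin(a)-dy*np.cos(a),p[2]-z), "" if yaw is None else "turn %.1f"%((-(yaw-np.degrees(a))+90)%180-90))
E
python3 - <<'E'
from h import *
r=env.read_camera("top")
crop(r,(130,120,340,270),3.8,"pics/c1.png");crop(r,(335,120,495,270),4,"pics/c2.png")
blob(r,(20,100,100),(35,255,255),(270,205,330,265),3,"coaster")
blob(r,(100,120,50),(125,255,255),(235,120,345,210),85,"bin")
blob(r,(0,150,80),(8,255,255),(190,215,225,245),40,"hL")
blob(r,(0,150,80),(8,255,255),(345,230,385,255),40,"hR")
blob(r,(0,0,150),(180,60,255),(135,120,212,185),70,"jack")
blob(r,(0,0,0),(180,255,45),(360,130,435,196),3,"mat")
E
```

```text
coaster 1311 px [299.9 235.3] mean [438.7 -39.1] rect [439.  -38.7] [107.1 108.7] 46.6
bin 5181 px [289.2 165.3] mean [615.1  -9.1] rect [613.8 -11.7] [219.5 177.4] 85.9
hL 104 px [204.6 228.8] mean [447.7 210.3] rect [447.2 210.6] [15.8 44.5] 1.6
hR 114 px [362.1 240.9] mean [ 427.4 -204.1] rect [ 427.2 -203.8] [15.7 42.1] 1.6
jack 2632 px [173.2 152.4] mean [643.  294.5] rect [643.  296.8] [127.2 148.6] 0.4
mat 3002 px [397.1 161.7] mean [ 647.6 -299.1] rect [ 644.9 -297.9] [168.8 150.1] 87.1
```

View pics/c1.png

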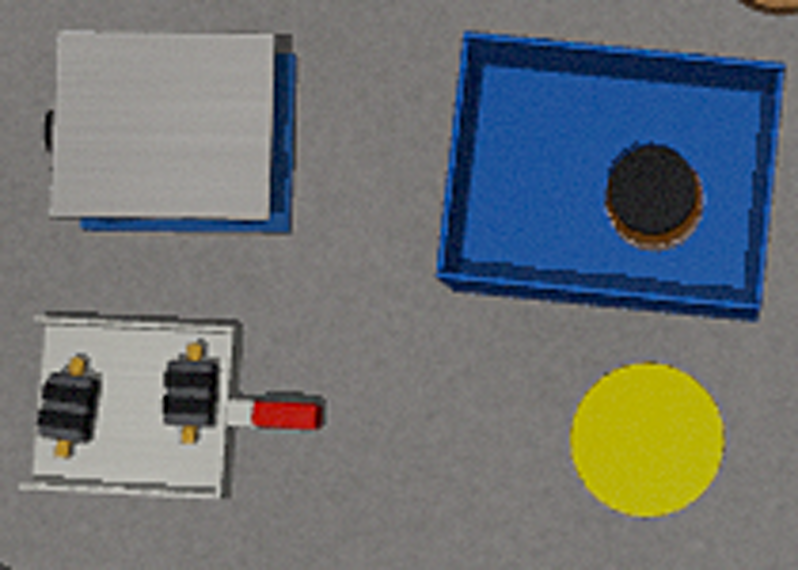

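View pics/c2.png

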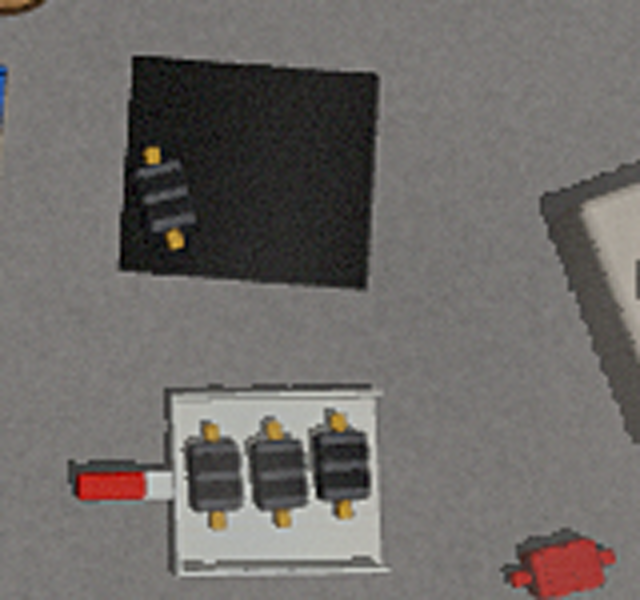

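The crops confirm the choice: the left tray holds 2 bosses, with its front to the image left. The right tray holds 3, with its front to the image right. The mat holds one stray, the cap is at (302,170), and the jack plate's length runs along world y. Next I compute poses from the corner pixels.

Run:
```python
from h import *
r=env.read_camera("top")
def f(pts,k,o,z): return np.array([px2w(r,(u+.5)/k-.5+o[0],(v+.5)/k-.5+o[1],z) for u,v in pts])
def ang(a,b): d=b-a; return np.degrees(np.arctan2(d[1],d[0])).round(1)
o1=(130,120);o2=(335,120)
b=f([(464,33),(784,65),(761,308),(438,275)],3.8,o1,85);print("bin",b.mean(0).round(1),b.round(0).tolist(),ang(b[1],b[0]),ang(b[2],b[3]))
print("jar",f([(654,189)],3.8,o1,80).round(1))
j=f([(57,31),(275,34),(270,220),(49,216)],3.8,o1,70);print("jack",j.mean(0).round(1),[np.linalg.norm(j[i]-j[i-1]).round() for i in range(4)],ang(j[1],j[0]),ang(j[2],j[3]))
L=f([(37,318),(239,324),(229,496),(22,487)],3.8,o1,28);print("tL",L.mean(0).round(1),[np.linalg.norm(L[i]-L[i-1]).round() for i in range(4)],ang(L[1],L[0]),ang(L[2],L[3]))
h=f([(252,413),(321,416)],3.8,o1,40);print("hL",h.round(1),ang(h[1],h[0]))
R=f([(168,391),(381,392),(388,571),(178,575)],4,o2,28);print("tR",R.mean(0).round(1),[np.linalg.norm(R[i]-R[i-1]).round() for i in range(4)],ang(R[0],R[1]),ang(R[3],R[2]))
h=f([(78,485),(146,486)],4,o2,40);print("hR",h.round(1),ang(h[0],h[1]))
s=f([(152,156),(176,239)],4,o2,17);print("stray",s.mean(0).round(1),ang(s[1],s[0]),np.linalg.norm(s[0]-s[1]))
from h import go
x,y=f([(654,189)],3.8,o1,80)[0]; go(x,y,150,90)
```

```text
bin [617.7 -12.6] [[709.0, 91.0], [693.0, -127.0], [527.0, -116.0], [543.0, 102.0]] 85.8 85.7
jar [[606.  -41.4]]
jack [642.7 296.5] [np.float64(129.0), np.float64(150.0), np.float64(129.0), np.float64(151.0)] 90.8 90.6
tL [451.4 320.2] [np.float64(118.0), np.float64(142.0), np.float64(120.0), np.float64(144.0)] 89.9 89.1
hL [[448.4 233. ]
 [447.6 185.3]] 89.1
tR [ 433.  -316.9] [np.float64(122.0), np.float64(142.0), np.float64(118.0), np.float64(139.0)] -88.7 -87.3
hR [[ 427.  -183.1]
 [ 427.6 -227.7]] -89.3
stray [ 623.2 -239. ] 17.0 58.9367835222971
tool dx,dy,dz -581.3 -448.5 72.3 turn 69.2
```

Emit:
carry_out:
  motion:
    - [-29,-22,0,0,0]
    - [-29,-22,0,0,0]
    - [-29,-22,0,0,0]
    - [-29,-22,0,0,0]
    - [-29,-22,0,0,0]
    - [-29,-22,0,0,0]
    - [-29,-22,0,0,0]
    - [-29,-22,0,0,0]
    - [-29,-22,0,0,0]
    - [-29,-22,0,0,0]
    - [-29,-22,0,0,0]
    - [-29,-22,0,0,0]

```text
t: 1.4
eef_pos: [454.0, 212.6, 222.7]
tcp_rot: [3.141, 0.0, 2.779]
ft_force: [0.2, -0.2, 0.5]
opening: 0.998
grip_force: 0.0
```

Emit:
carry_out:
  motion:
    - [-29,-22,0,0,0]
    - [-29,-22,0,0,0]
    - [-29,-22,0,0,0]
    - [-29,-22,0,0,0]
    - [-29,-22,0,0,0]
    - [-29,-22,0,0,0]
    - [-29,-22,0,0,0]
    - [-29,-22,0,0,0]
    - [0,0,0,-8,0]
    - [0,0,0,-8,0]
    - [0,0,0,-1,0]
    - [0,0,0,0,0]

```text
t: 2.6
eef_pos: [607.8, -32.8, 222.6]
tcp_rot: [3.142, -0.0, 3.073]
ft_force: [-0.2, -0.3, -0.0]
opening: 1.001
grip_force: 0.0
```

Run:
```python
from h import *
st();r=env.read_camera("top")
crop(r,(235,120,345,270),4,"pics/c3.png")
go(606,-41.4,130,176)
```

```text
t 2.6 pos [607.8 -32.8 222.6] yaw [180.  -0. 176.] q [-0.16  0.47  1.6   0.    1.07 -1.66] F [-0.2 -0.3 -0. ] op 1.001 gf 0.0
tool dx,dy,dz 1.2 -8.9 92.6 turn 0.0
```

Emit:
carry_out:
  motion:
    - [1,-9,10,0,0]
    - [0,0,30,0,0]
    - [0,0,30,0,0]
    - [0,0,30,0,0]
    - [0,0,30,0,0]
    - [0,0,20,0,0]
    - [0,0,20,0,0]
    - [0,0,10,0,0]
    - [0,0,8,0,0]
    - [0,0,0,0,0]

```text
t: 3.65
eef_pos: [606.0, -41.9, 34.0]
tcp_rot: [3.141, -0.001, 3.075]
ft_force: [-0.9, 0.8, 0.5]
opening: 1.003
grip_force: 0.0
```

Run:
```python
from h import *
st()
r=env.read_camera("scene")
crop(r,(280,160,420,270),4,"pics/c4.png")
```

```text
t 3.65 pos [606.  -41.9  34. ] yaw [ 1.800e+02 -1.000e-01  1.762e+02] q [-0.18  0.7   1.76  0.    0.68 -1.68] F [-0.9  0.8  0.5] op 1.003 gf 0.0
```

View pics/c4.png

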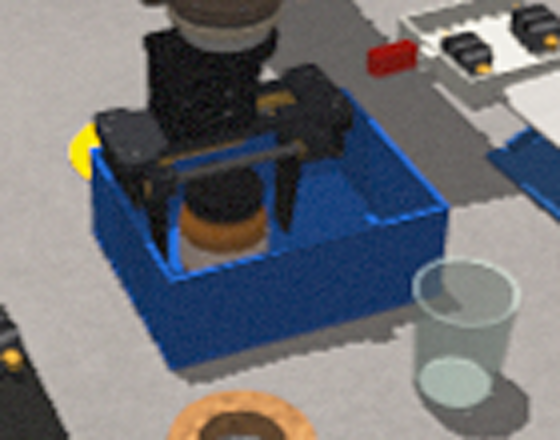

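The jar sits between the fingers, so I close and lift.

Emit:
carry_out:
  motion:
    - [0,0,0,0,0.2]
    - [0,0,0,0,0.5]
    - [0,0,0,0,0.6]
    - [0,0,0,0,0.6]
    - [0,0,0,0,0.6]
    - [0,0,0,0,0.6]
    - [0,0,0,0,0.6]
    - [0,0,0,0,0.6]

```text
t: 4.5
eef_pos: [606.4, -41.7, 35.0]
tcp_rot: [3.141, 0.001, 3.075]
ft_force: [-1.1, 0.9, 5.7]
opening: 0.712
grip_force: 30.0
```

Emit:
carry_out:
  motion:
    - [0,0,-5,0,0.6]
    - [0,0,-10,0,0.6]
    - [0,0,-20,0,0.6]
    - [0,0,-20,0,0.6]
    - [0,0,-20,0,0.6]
    - [0,0,-20,0,0.6]
    - [0,0,-15,0,0.6]
    - [0,0,-10,0,0.6]
    - [0,0,0,0,0.6]

```text
t: 5.4
eef_pos: [606.7, -41.8, 156.1]
tcp_rot: [-3.141, 0.002, 3.076]
ft_force: [0.0, 0.2, -3.5]
opening: 0.713
grip_force: 30.0
```

Run:
```python
from h import *
st();go(439,-39,100)
```

```text
t 5.4 pos [606.7 -41.8 156.1] yaw [-1.800e+02  1.000e-01  1.762e+02] q [-0.18  0.54  1.68  0.    0.93 -1.68] F [ 0.   0.2 -3.5] op 0.713 gf 30.0
tool dx,dy,dz 167.5 -8.2 56.1
```

Emit:
carry_out:
  motion:
    - [7,0,0,0,0.6]
    - [20,-2,0,0,0.6]
    - [30,-2,0,0,0.6]
    - [30,-2,0,0,0.6]
    - [30,-2,0,0,0.6]
    - [30,0,0,0,0.6]
    - [15,0,0,0,0.6]
    - [5,0,20,0,0.6]
    - [0,0,30,0,0.6]
    - [0,0,20,0,0.6]
    - [0,0,20,0,0.6]
    - [0,0,10,0,0.6]

```text
t: 6.6
eef_pos: [437.9, -38.5, 52.9]
tcp_rot: [3.141, -0.003, 3.075]
ft_force: [0.3, -0.1, -4.0]
opening: 0.708
grip_force: 30.0
```

Run:
```python
from h import *
st();go(439,-39,33)
r=env.read_camera("top")
blob(r,(20,100,100),(35,255,255),(270,205,330,265),3,"coaster")
```

```text
t 6.6 pos [437.9 -38.5  52.9] yaw [180.   -0.2 176.2] q [-0.24  0.52  2.16  0.    0.46 -1.74] F [ 0.3 -0.1 -4. ] op 0.708 gf 30.0
tool dx,dy,dz -1.2 -0.5 19.9
```

Lower it, release, rise, and check the placing.

Emit:
carry_out:
  motion:
    - [-1,0,10,0,0.6]
    - [0,0,6,0,0.6]
    - [0,0,3,0,0.6]
    - [0,0,1,0,0.6]
    - [0,0,0,0,0.5]
    - [0,0,0,0,0.2]
    - [0,0,0,0,0]
    - [0,0,0,0,0]
    - [0,0,-10,0,0]
    - [0,0,-30,0,0]
    - [0,0,-40,0,0]
    - [0,0,-40,0,0]

```text
t: 7.85
eef_pos: [439.7, -38.7, 156.6]
tcp_rot: [3.141, -0.001, 3.075]
ft_force: [0.3, 1.0, -0.8]
opening: 0.999
grip_force: 0.0
```

Run:
```python
from h import *
st();go(600,-239,150,17)
r=env.read_camera("scene")
crop(r,(190,160,420,270),3.4,"pics/c5.png")
```

```text
t 7.85 pos [439.7 -38.7 156.6] yaw [180.   -0.  176.2] q [-0.24  0.33  2.07  0.    0.74 -1.74] F [ 0.3  1.  -0.8] op 0.999 gf 0.0
tool dx,dy,dz -173.2 -189.3 6.6 turn -20.8
```

View pics/c5.png

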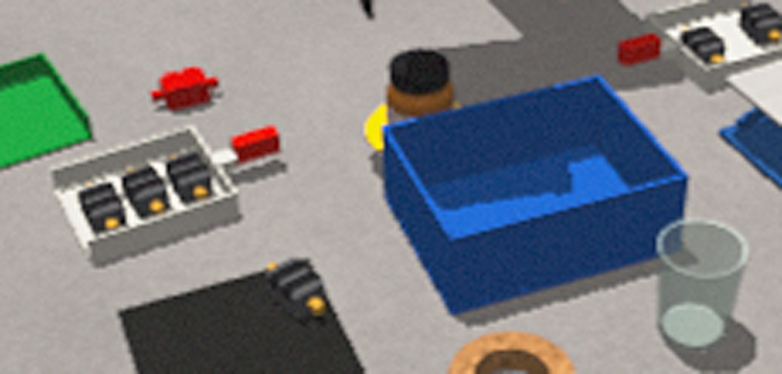

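The jar is upright on the coaster and the bin is empty. Next is the stray.

Emit:
carry_out:
  motion:
    - [-20,-19,0,0,0]
    - [-30,-29,0,0,0]
    - [-30,-29,0,0,0]
    - [-30,-29,0,0,0]
    - [-30,-29,0,0,0]
    - [-30,-29,0,0,0]
    - [-27,-24,0,0,0]
    - [0,0,0,-8,0]
    - [0,0,0,-8,0]
    - [0,0,0,-5,0]
    - [0,0,0,0,0]

```text
t: 9.0
eef_pos: [624.1, -239.3, 155.3]
tcp_rot: [-3.142, 0.0, -2.84]
ft_force: [-0.5, 0.0, -0.3]
opening: 1.003
grip_force: 0.0
```

Run:
```python
from h import *
st();r=env.read_camera("scene")
# screw-end blobs on mat
blob(r,(12,120,90),(28,255,255),(225,225,300,265),17,"brass",3)
go(623.2,-239,13,17)
```

```text
t 9.0 pos [ 624.1 -239.3  155.3] yaw [-180.     0.  -162.7] q [-0.46  0.62  1.51  0.    1.01 -2.34] F [-0.5  0.  -0.3] op 1.003 gf 0.0
brass 4 px [269.5 238. ] mean [ 585.8 -249. ] rect [ 585.8 -249. ] [2.6 8.6] 34.8
brass 18 px [282.4 249.4] mean [ 648.  -232.4] rect [ 648.2 -231.3] [19.  11.2] 11.9
tool dx,dy,dz 0.8 0.6 142.2 turn 0.1
```

Emit:
carry_out:
  motion:
    - [0,0,20,0,0.2]
    - [1,1,30,0,0.3]
    - [0,0,30,0,0.3]
    - [0,0,30,0,0.3]
    - [0,0,20,0,0.3]
    - [0,0,8,0,0.3]
    - [0,0,4,0,0.3]
    - [0,0,0,0,0.5]
    - [0,0,0,0,0.8]
    - [0,0,0,0,0.9]
    - [0,0,0,0,0.9]
    - [0,0,0,0,0.9]

```text
t: 10.25
eef_pos: [623.1, -238.8, 13.1]
tcp_rot: [-3.141, 0.0, -2.841]
ft_force: [-0.6, -0.0, 1.4]
opening: 0.337
grip_force: 12.3
```

Emit:
carry_out:
  motion:
    - [0,0,0,0,0.9]
    - [0,0,-10,0,0.9]
    - [0,0,-30,0,0.9]
    - [0,0,-30,0,0.9]
    - [0,0,-30,0,0.9]
    - [0,0,-30,0,0.9]
    - [0,0,-10,0,0.9]
    - [0,0,0,0,0.9]

```text
t: 11.05
eef_pos: [623.4, -238.9, 154.1]
tcp_rot: [-3.14, 0.002, -2.841]
ft_force: [0.0, 0.4, -0.9]
opening: 0.336
grip_force: 29.9
```

Run:
```python
from h import *
st();go(640,-55,60)
```

```text
t 11.05 pos [ 623.4 -238.9  154.1] yaw [-1.799e+02  1.000e-01 -1.628e+02] q [-0.46  0.62  1.52  0.    1.   -2.34] F [ 0.   0.4 -0.9] op 0.336 gf 29.9
tool dx,dy,dz -70.3 170.7 94.1
```

Emit:
carry_out:
  motion:
    - [-6,15,0,0,0.9]
    - [-10,25,0,0,0.9]
    - [-12,30,0,0,0.9]
    - [-12,30,0,0,0.9]
    - [-12,30,0,0,0.9]
    - [-12,25,0,0,0.9]
    - [-6,15,10,0,0.9]
    - [0,0,30,0,0.9]
    - [0,0,30,0,0.9]
    - [0,0,30,0,0.9]
    - [0,0,20,0,0.9]
    - [0,0,0,0,0.9]

```text
t: 12.25
eef_pos: [637.2, -55.1, 28.3]
tcp_rot: [3.138, -0.006, -2.841]
ft_force: [-0.6, -0.0, -0.2]
opening: 0.336
grip_force: 29.9
```

Emit:
carry_out:
  motion:
    - [0,0,0,0,0.6]
    - [0,0,0,0,0.4]
    - [0,0,0,0,0.4]
    - [0,0,-10,0,0.4]
    - [0,0,-30,0,0.4]
    - [0,0,-40,0,0.4]
    - [0,0,-40,0,0.3]
    - [0,0,0,0,0.3]

```text
t: 13.05
eef_pos: [641.7, -56.0, 159.5]
tcp_rot: [-3.137, 0.009, -2.841]
ft_force: [0.8, 0.2, -0.1]
opening: 0.684
grip_force: 0.0
```

Run:
```python
from h import *
st();go(427.5,-206,140,-90)
```

```text
t 13.05 pos [641.7 -56.  159.5] yaw [-179.7    0.5 -162.8] q [-0.19  0.58  1.58  0.    0.97 -2.06] F [ 0.8  0.2 -0.1] op 0.684 gf 0.0
tool dx,dy,dz 249.1 -79.9 19.5 turn -72.8
```

Emit:
carry_out:
  motion:
    - [20,-6,0,0,0.4]
    - [33,-11,0,0,0.5]
    - [33,-11,0,0,0.5]
    - [33,-11,0,0,0.5]
    - [33,-11,0,0,0.5]
    - [33,-11,0,0,0.5]
    - [33,-11,0,0,0.5]
    - [30,-8,0,0,0.5]
    - [0,0,0,8,0.5]
    - [0,0,0,8,0.5]
    - [0,0,0,8,0.5]
    - [0,0,0,8,0.5]

```text
t: 14.25
eef_pos: [426.3, -205.5, 153.2]
tcp_rot: [-3.141, 0.001, 2.877]
ft_force: [0.1, -0.8, -0.5]
opening: 0.498
grip_force: 0.0
```

Emit:
carry_out:
  motion:
    - [0,0,0,8,0.5]
    - [0,0,0,8,0.5]
    - [0,0,0,8,0.5]
    - [0,0,0,8,0.5]
    - [0,0,0,8,0.5]
    - [0,0,0,8,0.5]
    - [0,0,0,8,0.5]
    - [0,0,0,8,0.5]
    - [0,0,0,8,0.5]
    - [0,0,0,0,0.5]

```text
t: 15.25
eef_pos: [426.4, -205.5, 153.2]
tcp_rot: [3.141, 0.0, 1.625]
ft_force: [0.4, -0.1, -0.1]
opening: 0.5
grip_force: 0.0
```

Run:
```python
from h import *
st();go(427.4,-206,21,92)
```

```text
t 15.25 pos [ 426.4 -205.5  153.2] yaw [180.    0.   93.1] q [-0.59  0.37  2.    0.    0.77 -0.64] F [ 0.4 -0.1 -0.1] op 0.5 gf 0.0
tool dx,dy,dz -0.6 1.0 132.2 turn 1.1
```

Descend, grip and lift 6 mm as a test.

Emit:
carry_out:
  motion:
    - [0,1,30,1,0.5]
    - [0,0,30,0,0.5]
    - [0,0,30,0,0.5]
    - [0,0,25,0,0.5]
    - [0,0,12,0,0.5]
    - [0,0,5,0,0.6]
    - [0,0,0,0,0.7]
    - [0,0,0,0,1]
    - [0,0,0,0,1]
    - [0,0,0,0,1]
    - [0,0,0,0,1]
    - [0,0,0,0,1]

```text
t: 16.45
eef_pos: [427.7, -205.5, 21.4]
tcp_rot: [3.14, 0.001, 1.61]
ft_force: [-1.8, 1.5, 7.4]
opening: 0.189
grip_force: 30.0
```

Emit:
carry_out:
  motion:
    - [0,0,-2,0,1]
    - [0,0,-3,0,1]
    - [0,0,-5,0,1]
    - [0,0,-5,0,1]
    - [0,0,0,0,1]
    - [0,0,0,0,1]

```text
t: 17.05
eef_pos: [427.5, -205.4, 35.8]
tcp_rot: [3.141, 0.0, 1.609]
ft_force: [0.2, 0.3, -2.1]
opening: 0.184
grip_force: 30.0
```

Run:
```python
from h import *
st();r=env.read_camera("scene")
crop(r,(190,170,320,260),5,"pics/c6.png")
```

```text
t 17.05 pos [ 427.5 -205.4   35.8] yaw [180.    0.   92.2] q [-0.59  0.58  2.09  0.    0.47 -0.63] F [ 0.2  0.3 -2.1] op 0.184 gf 30.0
```

View pics/c6.png

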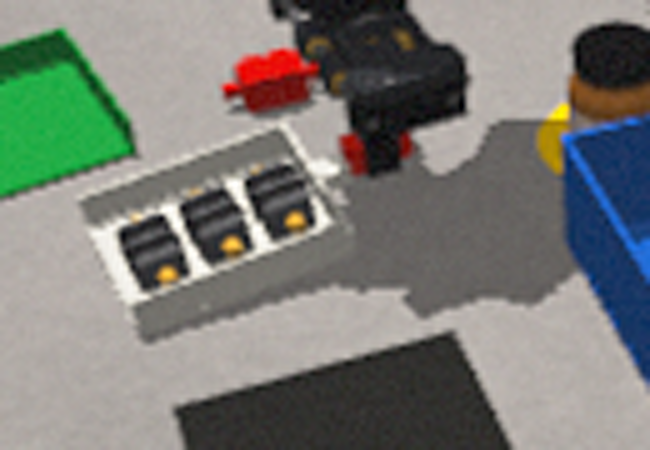

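The picture shows the handle raised between the fingers and the pan tilted front-down, so the bar pivots in the grip. I'll measure how much torque the grip carries.

Run:
```python
from h import *
F=[];M=[]
for i in range(6):
    s=env.state();F.append(s["ft_force"]);M.append(s["moment"]);r=env.read_camera("scene")
print(np.mean(F,0).round(2),np.mean(M,0).round(3),np.std(F,0).round(2))
# brass lines/ tray corners from c6 (front lower corner / back lower corner near side)
for u,v in [(143,342),(352,232)]: print(px2w(r,190+u/5,170+v/5,0).round(0))
```

```text
[-0.17  1.11 -1.09] [0.07  0.007 0.024] [0.58 0.43 0.6 ]
[ 501. -382.]
[ 456. -235.]
```

Emit:
carry_out:
  motion:
    - [0,0,5,0,1]
    - [0,0,5,0,1]
    - [0,0,4,0,1]
    - [0,0,0,0,0.7]
    - [0,0,0,0,0.5]
    - [0,0,0,0,0.5]
    - [0,0,-20,0,0.5]
    - [0,0,-40,0,0.5]
    - [20,0,-40,0,0.6]
    - [40,0,-40,0,0.7]
    - [40,0,0,0,0.7]
    - [20,0,0,0,0.7]

```text
t: 18.6
eef_pos: [422.6, -88.2, 158.2]
tcp_rot: [3.139, 0.001, 1.61]
ft_force: [0.2, -0.1, 0.1]
opening: 0.306
grip_force: 0.0
```

Run:
```python
from h import *
st();r=env.read_camera("top")
crop(r,(340,205,445,275),7.5,"pics/c7.png")
```

```text
t 18.6 pos [422.6 -88.2 158.2] yaw [179.9   0.   92.3] q [-0.36  0.31  2.09  0.    0.74 -0.4 ] F [ 0.2 -0.1  0.1] op 0.306 gf 0.0
```

View pics/c7.png

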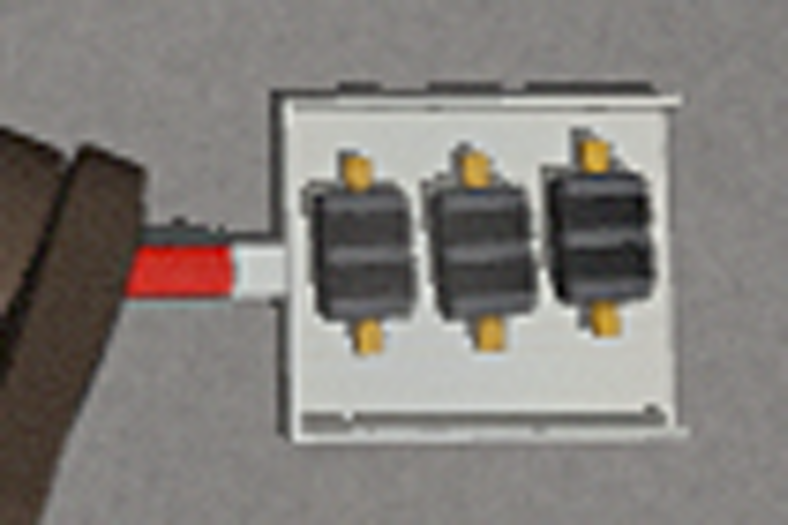

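Run:
```python
from h import *
r=env.read_camera("top")
g=lambda u,v,z:px2w(r,340+(u+.5)/7.5-.5,205+(v+.5)/7.5-.5,z)
p=g(450,434,28);print(p.round(1)); go(*p,14,91.2)
for q in [(293,441),(688,433),(682,95),(284,95)]: print(g(*q,28).round(1))
```

```text
[ 373.8 -305. ]
tool dx,dy,dz -214.5 -57.7 143.5 turn 1.2
[ 369.9 -249.8]
[ 376.5 -388.7]
[ 495.5 -385.9]
[ 491.6 -244.7]
```

Emit:
carry_out:
  motion:
    - [-20,-5,0,0,0.81]
    - [-34,-9,0,0,0.81]
    - [-34,-9,0,0,0.81]
    - [-34,-9,0,0,0.81]
    - [-34,-9,0,0,0.81]
    - [-34,-9,0,0,0.81]
    - [-24,-8,0,0,0.81]
    - [0,0,30,0,0.81]
    - [0,0,30,0,0.81]
    - [0,0,30,0,0.81]
    - [0,0,10,0,0.81]
    - [0,0,0,0,0.81]

```text
t: 19.9
eef_pos: [372.7, -306.5, 56.0]
tcp_rot: [-3.14, -0.002, 1.609]
ft_force: [-0.1, -0.3, 1.1]
opening: 0.191
grip_force: 0.0
```

Run:
```python
from h import *
st();go(373.8,-305,14,92)
```

```text
t 19.9 pos [ 372.7 -306.5   56. ] yaw [-1.799e+02 -1.000e-01  9.220e+01] q [-0.83  0.55  2.06  0.    0.53 -0.86] F [-0.1 -0.3  1.1] op 0.191 gf 0.0
tool dx,dy,dz 1.4 1.2 42.0 turn 0.2
```

Emit:
carry_out:
  motion:
    - [1,1,15,0,0.81]
    - [0,0,15,0,0.81]
    - [0,0,8,0,0.81]
    - [0,0,4,0,0.81]
    - [0,0,0,0,0.9]
    - [0,0,0,0,1]
    - [0,0,0,0,1]
    - [0,0,0,0,1]
    - [0,0,0,0,1]

```text
t: 20.8
eef_pos: [374.2, -305.3, 15.5]
tcp_rot: [3.141, 0.0, 1.609]
ft_force: [-2.9, -0.9, 6.3]
opening: 0.03
grip_force: 30.0
```

Emit:
carry_out:
  motion:
    - [0,0,-2,0,1]
    - [0,0,-4,0,1]
    - [0,0,-5,0,1]
    - [0,0,-5,0,1]
    - [0,0,-4,0,1]
    - [0,0,0,0,1]
    - [0,0,0,0,1]

```text
t: 21.5
eef_pos: [374.2, -305.1, 35.0]
tcp_rot: [3.141, 0.0, 1.609]
ft_force: [-0.1, 0.3, -3.4]
opening: 0.027
grip_force: 30.0
```

Run:
```python
from h import *
st();r=env.read_camera("scene")
crop(r,(190,170,320,260),5,"pics/c8.png")
F=[];M=[]
for i in range(4):
    s=env.state();F.append(s["ft_force"]);M.append(s["moment"]);env.read_camera("scene")
print(np.mean(F,0).round(2),np.mean(M,0).round(3))
```

```text
t 21.5 pos [ 374.2 -305.1   35. ] yaw [180.    0.   92.2] q [-0.82  0.59  2.07  0.    0.48 -0.86] F [-0.1  0.3 -3.4] op 0.027 gf 30.0
[-0.19  0.3  -3.99] [-0.054  0.287  0.023]
```

View pics/c8.png

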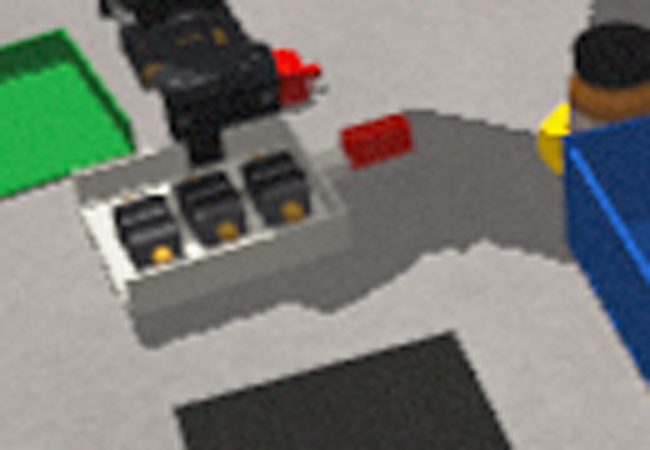

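The tray hangs level from its side wall, carrying its full weight of 4 N. Plan:
1. Carry it to the bin's near-left corner and rest it across the two rims, front facing inward.
2. Lift it by the handle, so that it swings front-down and tips.

Emit:
carry_out:
  motion:
    - [0,0,-5,0,1]
    - [0,0,-10,0,1]
    - [0,0,-15,0,1]
    - [0,0,-20,0,1]
    - [0,0,-20,0,1]
    - [0,0,-20,0,1]
    - [0,0,-15,0,1]
    - [0,0,-10,0,1]
    - [7,3,0,0,1]
    - [14,6,0,0,1]
    - [21,9,0,0,1]
    - [23,10,0,0,1]

```text
t: 22.95
eef_pos: [399.6, -237.3, 149.1]
tcp_rot: [-3.14, -0.001, 1.609]
ft_force: [0.5, 0.1, -3.4]
opening: 0.027
grip_force: 30.0
```

Emit:
carry_out:
  motion:
    - [23,10,0,0,1]
    - [23,10,0,0,1]
    - [23,10,0,0,1]
    - [23,10,0,0,1]
    - [23,10,0,0,1]
    - [23,10,0,0,1]
    - [23,10,0,0,1]
    - [23,10,0,0,1]
    - [23,10,0,0,1]
    - [23,10,0,0,1]
    - [20,9,0,0,1]
    - [15,7,0,0,1]

```text
t: 24.15
eef_pos: [504.7, 32.6, 148.9]
tcp_rot: [-3.139, -0.001, 1.611]
ft_force: [-1.4, -0.3, -4.0]
opening: 0.03
grip_force: 30.0
```

Emit:
carry_out:
  motion:
    - [10,5,0,-1,1]
    - [0,0,0,-2,1]
    - [0,0,0,-3,1]
    - [0,0,0,-5,1]
    - [0,0,0,-5,1]
    - [0,0,0,-5,1]
    - [0,0,0,-5,1]
    - [0,0,0,-5,1]
    - [0,0,0,-4,1]
    - [0,0,0,-3,1]
    - [0,0,0,-1,1]
    - [0,0,0,0,1]

```text
t: 25.35
eef_pos: [509.6, 40.6, 149.6]
tcp_rot: [-3.141, -0.001, 2.29]
ft_force: [0.5, -0.6, -3.3]
opening: 0.032
grip_force: 30.0
```

Run:
```python
from h import *
st();go(512.5,48.4,101,131.1)
r=env.read_camera("top")
crop(r,(200,120,340,245),4.5,"pics/c9.png")
```

```text
t 25.35 pos [509.6  40.6 149.6] yaw [-180.    -0.   131.2] q [-0.05  0.43  1.92  0.    0.8  -0.77] F [ 0.5 -0.6 -3.3] op 0.032 gf 30.0
tool dx,dy,dz 3.9 7.3 48.6 turn 0.1
```

View pics/c9.png

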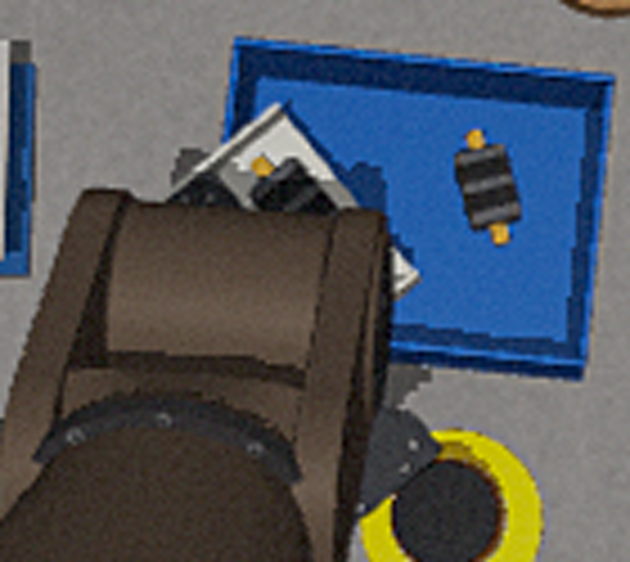

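The tray is over the corner with its bosses still in place. I lower it onto the rims.

Emit:
carry_out:
  motion:
    - [2,3,5,0,1]
    - [2,4,10,0,1]
    - [0,0,12,0,1]
    - [0,0,10,0,1]
    - [0,0,6,0,1]
    - [0,0,3,0,1]
    - [0,0,2,0,1]
    - [0,0,1,0,1]
    - [0,0,0,0,1]

```text
t: 26.3
eef_pos: [512.7, 47.9, 101.2]
tcp_rot: [3.141, 0.0, 2.29]
ft_force: [0.2, 0.6, -3.7]
opening: 0.034
grip_force: 30.0
```

Emit:
carry_out:
  motion:
    - [0,0,1,0,1]
    - [0,0,0,0,1]

```text
t: 26.5
eef_pos: [512.8, 47.9, 100.5]
tcp_rot: [3.141, 0.001, 2.29]
ft_force: [-1.8, -0.7, 2.0]
opening: 0.031
grip_force: 30.0
```

Emit:
carry_out:
  motion:
    - [0,0,0,0,0.95]
    - [0,0,0,0,0.88]
    - [0,0,0,0,0.85]
    - [0,0,0,0,0.85]
    - [0,0,-10,0,0.85]
    - [0,0,-20,0,0.85]
    - [0,0,-30,0,0.85]
    - [0,0,-20,0,0.6]
    - [-30,0,0,0,0.5]
    - [-40,0,0,0,0.5]
    - [-30,0,0,0,0.5]

```text
t: 27.6
eef_pos: [579.7, -28.6, 181.2]
tcp_rot: [3.14, 0.001, 2.29]
ft_force: [0.5, 0.6, -0.1]
opening: 0.431
grip_force: 0.0
```

Run:
```python
from h import *
st()
r=env.read_camera("scene");t=env.read_camera("top")
a=cv2.resize(r["color"][150:250,280:400],None,fx=3.3,fy=4);b=cv2.resize(t["color"][120:245,200:340],None,fx=2.8,fy=3.2)
b=cv2.resize(b,(392,400));cv2.imwrite("pics/c10.png",np.hstack([a,b])[:,:,::-1])
blob(t,(0,150,80),(8,255,255),(180,150,270,250),125,"hL")
```

```text
t 27.6 pos [579.7 -28.6 181.2] yaw [1.799e+02 1.000e-01 1.312e+02] q [-0.16  0.47  1.72 -0.    0.95 -0.88] F [ 0.5  0.6 -0.1] op 0.431 gf 0.0
hL 113 px [218.3 208.9] mean [494.6 159. ] rect [493.8 159.7] [20.  42.6] 35.7
hL 93 px [204.2 228.9] mean [444.5 191.1] rect [444.2 191.6] [14.7 39.3] 1.6
```

View pics/c10.png

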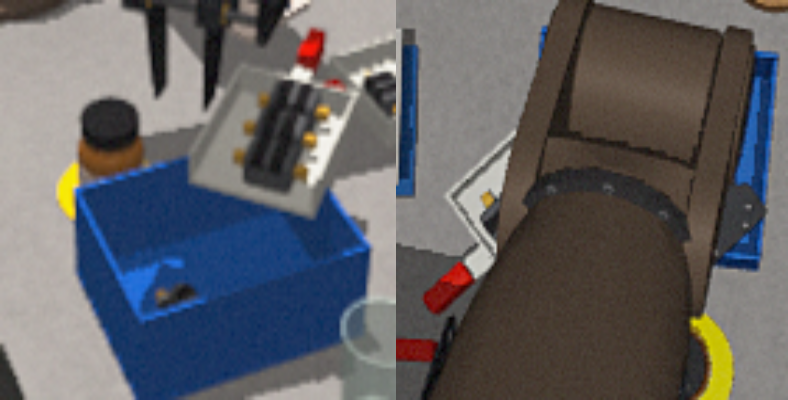

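The tray rests level on the two rims, with its handle at about (494,159) at 125 mm. I move to grip the handle.

Emit:
carry_out:
  motion:
    - [20,6,0,0,0.5]
    - [35,10,0,0,0.5]
    - [35,10,0,0,0.5]
    - [35,11,0,0,0.5]
    - [35,11,0,0,0.5]
    - [25,8,0,0,0.5]
    - [13,4,0,2,0.5]
    - [0,0,20,0,0.5]
    - [0,0,0,0,0.5]

```text
t: 28.6
eef_pos: [491.5, 161.8, 159.1]
tcp_rot: [-3.139, -0.001, 2.257]
ft_force: [0.1, -0.3, 0.3]
opening: 0.5
grip_force: 0.0
```

Run:
```python
from h import *
st();go(494.2,159.4,108,129)
```

```text
t 28.6 pos [491.5 161.8 159.1] yaw [-1.799e+02 -1.000e-01  1.293e+02] q [ 0.19  0.42  1.89  0.    0.83 -0.5 ] F [ 0.1 -0.3  0.3] op 0.5 gf 0.0
tool dx,dy,dz -3.6 0.5 51.1 turn 0.3
```

Emit:
carry_out:
  motion:
    - [-4,0,20,0,0.5]
    - [0,0,20,0,0.5]
    - [0,0,10,0,0.55]
    - [0,0,0,0,0.7]
    - [0,0,0,0,0.75]
    - [0,0,0,0,0.8]
    - [0,0,0,0,1]
    - [0,0,0,0,1]
    - [0,0,0,0,1]
    - [0,0,0,0,1]

```text
t: 29.6
eef_pos: [496.0, 158.2, 110.4]
tcp_rot: [3.14, 0.001, 2.255]
ft_force: [-0.0, 1.0, 5.6]
opening: 0.183
grip_force: 30.0
```

Emit:
carry_out:
  motion:
    - [-3,0,-11,0,1]
    - [-4,0,-12,0,1]
    - [-5,0,-11,0,1]
    - [-6,0,-10,0,1]
    - [-7,0,-10,0,1]
    - [-8,0,-9,0,1]
    - [-9,0,-8,0,1]
    - [-9,0,-8,0,1]
    - [-10,0,-7,0,1]
    - [-10,0,-6,0,1]
    - [-11,0,-6,0,1]
    - [-11,0,-4,0,1]

```text
t: 30.8
eef_pos: [555.1, 85.3, 212.5]
tcp_rot: [3.141, 0.0, 2.255]
ft_force: [-0.9, 0.3, -2.8]
opening: 0.186
grip_force: 30.0
```

Emit:
carry_out:
  motion:
    - [0,0,0,0,1]
    - [0,0,0,0,1]
    - [0,0,-5,0,1]
    - [0,0,0,0,1]
    - [0,0,0,0,1]

```text
t: 31.3
eef_pos: [554.3, 86.3, 217.1]
tcp_rot: [3.141, 0.0, 2.256]
ft_force: [-0.3, 0.0, -3.8]
opening: 0.188
grip_force: 30.0
```

Run:
```python
from h import *
st()
r=env.read_camera("scene");t=env.read_camera("top")
a=cv2.resize(r["color"][140:250,270:400],(400,400));b=cv2.resize(t["color"][110:245,200:345],(400,400))
cv2.imwrite("pics/c11.png",np.hstack([a,b])[:,:,::-1])
```

```text
t 31.3 pos [554.3  86.3 217.1] yaw [180.    0.  129.2] q [ 0.04  0.41  1.72  0.    1.01 -0.65] F [-0.3  0.  -3.8] op 0.188 gf 30.0
```

View pics/c11.png

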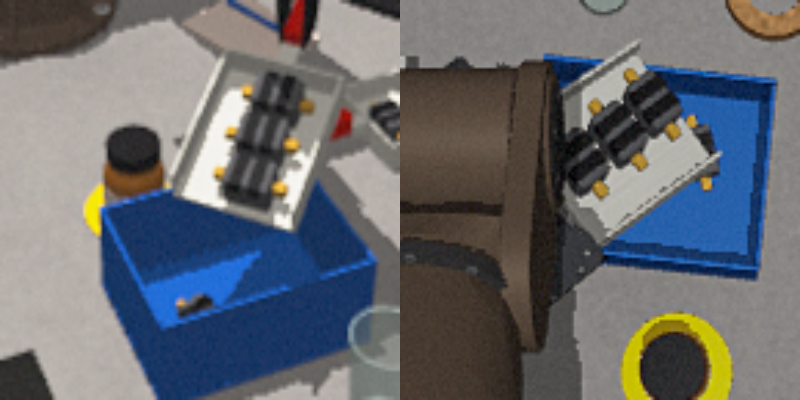

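The tray is now held in the air at about 30°, short of tipping. I shift it back 20 mm and jog it vertically so that its inertia turns it further in the grip.

Emit:
carry_out:
  motion:
    - [10,0,0,0,1]
    - [10,0,0,0,1]
    - [0,0,-35,0,1]
    - [0,0,0,0,1]
    - [0,0,35,0,1]
    - [0,0,0,0,1]

```text
t: 32.0
eef_pos: [539.7, 101.8, 213.6]
tcp_rot: [-3.137, -0.003, 2.255]
ft_force: [-1.1, 1.0, -3.9]
opening: 0.187
grip_force: 30.0
```

```bash
cat > tilt.py <<'E'
from h import *
st()
t=env.read_camera("top");r=env.read_camera("scene")
# front-edge wall-end visible white extent: project expected front corners for tilts, for comparison
s=env.state();p=s["eef_pos"];yaw=s["tcp_rot"][2];g=p+[0,0,13]
d=-np.array([np.cos(yaw),np.sin(yaw)]);n=np.array([-d[1],d[0]])
for c,nm in((r,"scene"),(t,"top")):
    hsv=cv2.cvtColor(c["color"],cv2.COLOR_RGB2HSV);m=((hsv[:,:,2]>125)&(hsv[:,:,1]<40)).astype(np.uint8)
    best=[]
    for th in range(0,90,3):
        T=np.radians(th);P=[]
        for x,y,z in [(x,y,4) for x in np.arange(-60,70,5) for y in (-48,-42,42,48)]+[(x,y,4) for x in(-65,66) for y in range(-50,51,5)]:
            X,Z=x+112,z-35
            h=X*np.cos(T)+Z*np.sin(T);v=-X*np.sin(T)+Z*np.cos(T)
            P.append(w2px(c,[g[0]+h*d[0]+y*n[0],g[1]+h*d[1]+y*n[1],g[2]+v]))
        P=np.round(P).astype(int);best.append((m[P[:,1].clip(0,399),P[:,0].clip(0,639)].mean().round(2),th))
    print(nm,sorted(best)[::-1][:5])
E
python3 tilt.py
```

```text
t 32.0 pos [539.7 101.8 213.6] yaw [-179.7   -0.2  129.2] q [ 0.07  0.4   1.75  0.    1.   -0.62] F [-1.1  1.  -3.9] op 0.187 gf 30.0
scene [(np.float64(0.93), 36), (np.float64(0.93), 33), (np.float64(0.92), 39), (np.float64(0.9), 30), (np.float64(0.88), 42)]
top [(np.float64(0.38), 42), (np.float64(0.32), 45), (np.float64(0.32), 39), (np.float64(0.3), 36), (np.float64(0.29), 33)]
```

It is now at about 36°, so jogging works. I continue.

Emit:
carry_out:
  motion:
    - [0,0,-40,0,1]
    - [0,0,0,0,1]
    - [0,0,40,0,1]
    - [0,0,0,0,1]
    - [0,0,-40,0,1]
    - [0,0,0,0,1]
    - [0,0,40,0,1]
    - [0,0,0,0,1]
    - [0,0,0,0,1]

```text
t: 33.0
eef_pos: [541.8, 101.6, 217.7]
tcp_rot: [-3.141, -0.001, 2.255]
ft_force: [0.8, -0.5, -1.1]
opening: 0.188
grip_force: 30.0
```

```bash
python3 tilt.py
```

```text
t 33.0 pos [541.8 101.6 217.7] yaw [-180.    -0.   129.2] q [ 0.07  0.39  1.75  0.    1.   -0.62] F [ 0.8 -0.5 -1.1] op 0.188 gf 30.0
scene [(np.float64(1.0), 42), (np.float64(1.0), 39), (np.float64(1.0), 36), (np.float64(1.0), 33), (np.float64(0.97), 30)]
top [(np.float64(0.45), 42), (np.float64(0.36), 45), (np.float64(0.33), 51), (np.float64(0.32), 39), (np.float64(0.31), 48)]
```

Emit:
carry_out:
  motion:
    - [0,0,-10,0,1]
    - [0,0,-20,0,1]
    - [0,0,-20,0,1]
    - [0,0,-15,4,1]
    - [0,0,-5,6,1]
    - [0,0,0,6,1]
    - [0,0,0,6,1]
    - [0,0,0,6,1]
    - [0,0,0,6,1]
    - [0,0,0,4,1]
    - [0,0,0,0,1]

```text
t: 34.2
eef_pos: [542.0, 101.6, 288.5]
tcp_rot: [3.14, -0.0, 1.591]
ft_force: [0.5, 0.5, -2.6]
opening: 0.186
grip_force: 30.0
```

```bash
python3 tilt.py
python3 - <<'E'
from h import *
t=env.read_camera("top");r=env.read_camera("scene")
blob(t,(12,120,90),(28,255,255),(230,120,345,210),20,"topbin",3)
blob(r,(12,120,90),(28,255,255),(300,180,395,250),20,"scene",3)
crop(t,(180,110,345,250),4,"pics/c12.png")
go(642.7,334.5,270,90.7)
E
```

```text
t 34.2 pos [542.  101.6 288.5] yaw [179.9  -0.   91.2] q [0.07 0.32 1.65 0.   1.17 0.05] F [ 0.5  0.5 -2.6] op 0.186 gf 30.0
scene [(np.float64(0.84), 24), (np.float64(0.84), 21), (np.float64(0.79), 36), (np.float64(0.79), 27), (np.float64(0.77), 18)]
top [(np.float64(0.67), 42), (np.float64(0.63), 45), (np.float64(0.58), 36), (np.float64(0.58), 33), (np.float64(0.58), 30)]
topbin 25 px [335.2 120.4] mean [ 753.5 -126.2] rect [ 753.3 -125.7] [ 2.8 38.2] 1.6
topbin 14 px [297.5 139.7] mean [697.1 -25.1] rect [697.7 -25.1] [8.3 8.2] 1.8
topbin 14 px [285.5 144.7] mean [682.4   7. ] rect [683.   7.] [8.3 8.1] 1.9
topbin 10 px [270.  145.8] mean [678.2  48.9] rect [679.   48.9] [8.3 5.4] 2.1
topbin 13 px [305.6 150.8] mean [667.3 -48.1] rect [668.  -47.8] [8.3 8.1] 1.6
topbin 18 px [295.7 161. ] mean [638.4 -22. ] rect [638.4 -21.6] [11.   8.1] 1.8
topbin 14 px [310.9 171.2] mean [611.7 -63.9] rect [611.7 -64. ] [11.2  7.7] 19.9
scene 133 px [309.4 191.5] mean [425.2 -47.6] rect [438.5 -53.7] [ 65.5 121.6] 50.5
tool dx,dy,dz 230.6 106.1 17.6 turn 0.6
```

The force reads as an empty tray, and the brass ends all lie inside the bin. I take the tray to the jack.

Emit:
carry_out:
  motion:
    - [8,4,0,0,1]
    - [16,8,0,0,1]
    - [23,11,0,0,1]
    - [23,11,0,0,1]
    - [23,11,0,0,1]
    - [23,11,0,0,1]
    - [23,11,0,0,1]
    - [23,11,0,0,1]
    - [23,11,0,0,1]
    - [23,9,0,0,1]
    - [16,6,0,1,1]
    - [6,2,0,0,1]

```text
t: 35.6
eef_pos: [643.1, 336.6, 286.0]
tcp_rot: [-3.141, -0.0, 1.576]
ft_force: [-0.8, -0.6, -2.1]
opening: 0.188
grip_force: 30.0
```

```bash
python3 tilt.py
python3 - <<'E'
from h import *
go(642.7,336,225,90.7)
E
```

```text
t 35.6 pos [643.1 336.6 286. ] yaw [-180.    -0.    90.3] q [0.39 0.6  1.19 0.   1.35 0.39] F [-0.8 -0.6 -2.1] op 0.188 gf 30.0
scene [(np.float64(0.93), 39), (np.float64(0.85), 36), (np.float64(0.77), 42), (np.float64(0.75), 63), (np.float64(0.75), 27)]
top [(np.float64(0.49), 42), (np.float64(0.49), 3), (np.float64(0.49), 0), (np.float64(0.47), 9), (np.float64(0.47), 6)]
tool dx,dy,dz 0.9 -0.1 61.2 turn -0.4
```

Emit:
carry_out:
  motion:
    - [0,0,15,0,1]
    - [1,0,25,0,1]
    - [1,0,25,0,1]
    - [1,0,10,0,1]
    - [1,0,6,0,1]
    - [2,0,5,0,1]
    - [6,0,5,0,1]
    - [6,0,5,0,1]
    - [6,0,6,0,1]
    - [5,0,6,0,1]
    - [5,0,6,0,1]
    - [0,0,0,0,1]

```text
t: 36.9
eef_pos: [642.6, 368.7, 172.1]
tcp_rot: [-3.141, -0.0, 1.576]
ft_force: [0.4, 1.3, 0.9]
opening: 0.185
grip_force: 30.0
```

```bash
python3 tilt.py
```

```text
t 36.9 pos [642.6 368.7 172.1] yaw [-180.    -0.    90.3] q [0.43 0.71 1.29 0.   1.15 0.43] F [0.4 1.3 0.9] op 0.185 gf 30.0
scene [(np.float64(0.97), 24), (np.float64(0.86), 27), (np.float64(0.79), 21), (np.float64(0.75), 63), (np.float64(0.73), 72)]
top [(np.float64(0.51), 30), (np.float64(0.5), 27), (np.float64(0.47), 39), (np.float64(0.47), 33), (np.float64(0.45), 36)]
```

Emit:
carry_out:
  motion:
    - [4,0,6,0,1]
    - [5,0,7,0,1]
    - [5,0,8,0,1]
    - [4,0,8,0,1]
    - [4,0,8,0,1]
    - [4,0,9,0,1]
    - [3,0,9,0,1]
    - [3,0,9,0,1]
    - [2,0,7,0,1]
    - [2,0,4,0,1]
    - [0,0,2,0,1]
    - [0,0,0,0,1]

```text
t: 38.2
eef_pos: [642.7, 404.0, 96.6]
tcp_rot: [3.141, -0.001, 1.574]
ft_force: [-2.1, 0.7, 4.6]
opening: 0.187
grip_force: 30.0
```

Emit:
carry_out:
  motion:
    - [0,0,0,0,0.9]
    - [0,0,0,0,0.7]
    - [0,0,0,0,0.5]
    - [0,0,-20,0,0.5]
    - [0,0,-40,0,0.5]
    - [0,0,-40,0,0.5]
    - [0,-30,0,0,0.5]
    - [0,-40,0,0,0.5]
    - [0,-40,0,0,0.5]
    - [0,-40,0,0,0.5]
    - [0,-40,0,0,0.5]
    - [0,0,0,0,0.5]

```text
t: 39.4
eef_pos: [448.8, 403.0, 196.4]
tcp_rot: [-3.14, 0.001, 1.577]
ft_force: [1.9, 0.3, 1.3]
opening: 0.498
grip_force: 0.0
```

```bash
cat > fit.py <<'E'
from h import *
import sys
from scipy.optimize import minimize
def fit(c,x0,z0,th0):
    """tray pose (x,y,heading) on underside height z0: red handle blob top + pan bright mask"""
    hsv=cv2.cvtColor(c["color"],cv2.COLOR_RGB2HSV)
    m=((hsv[:,:,2]>115)&(hsv[:,:,1]<45)).astype(np.float32);m=cv2.GaussianBlur(m,(3,3),0)
    return m
def redline(c,box,z):
    hsv=cv2.cvtColor(c["color"],cv2.COLOR_RGB2HSV);u0,v0,u1,v1=box
    m=((hsv[...,0]<8)|(hsv[...,0]>172))&(hsv[...,1]>150)&(hsv[...,2]>60)
    P=np.argwhere(m[v0:v1,u0:u1])[:,::-1]+[u0,v0]
    W=np.array([px2w(c,*p,z) for p in P],np.float32)
    return cv2.minAreaRect(W)
E
python3 - <<'E'
from h import *
from fit import *
st();t=env.read_camera("top");r=env.read_camera("scene")
print(redline(t,(90,120,160,190),110))
a=cv2.resize(r["color"][160:225,380:485],(400,300),interpolation=2);b=cv2.resize(t["color"][120:190,110:215],(400,300),interpolation=2)
e=cv2.resize(t["color"][115:215,235:345],(400,300),interpolation=2);f=cv2.resize(t["color"][195:260,125:225],(400,300),interpolation=2)
cv2.imwrite("pics/c13.png",np.vstack([np.hstack([a,b]),np.hstack([e,f])])[:,:,::-1])
E
```

```text
t 39.4 pos [448.8 403.  196.4] yaw [-179.9    0.    90.3] q [0.62 0.49 1.64 0.   1.01 0.62] F [1.9 0.3 1.3] op 0.498 gf 0.0
((641.599365234375, 406.72125244140625), (17.89944839477539, 45.58620834350586), 1.614590048789978)
```

View pics/c13.png

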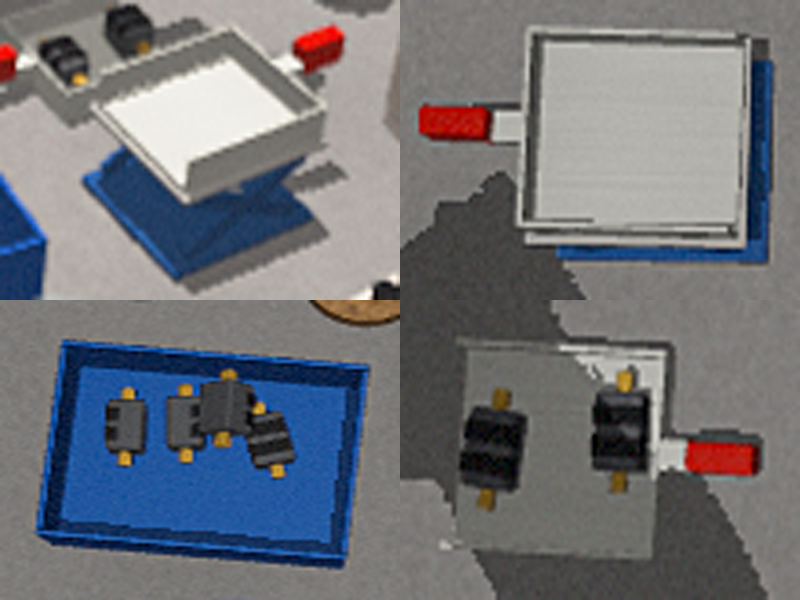

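The last picture shows tray A level on the plate, four bosses in the bin, and tray B still holding two at ±40 mm from its centre. Next I grip tray B's near wall.

Run:
```python
from h import *
from fit import *
t=env.read_camera("top")
for z in (40,):
    print(redline(t,(185,215,228,245),z))
g=lambda u,v,z:px2w(t,130+(u+.5)/3.8-.5,120+(v+.5)/3.8-.5,z)
nb,nf,ff,fb=g(229,496,28),g(22,487,28),g(37,318,28),g(239,324,28)
print("corners",nb,nf,ff,fb)
# c13 crop4 corners
q=lambda u,v,z:px2w(t,125+((u-400)+.5)/4-.5,195+((v-300)+.5)*65/300-.5,z)
print("c13",q(655,556,28),q(447,550,28),q(460,341,28),q(668,346,28))
# near wall row from edges: gradient profile along columns
gray=cv2.cvtColor(t["color"],cv2.COLOR_RGB2GRAY).astype(int)
for u in (155,160,165,170): print(u,gray[240:256,u].tolist())
```

```text
((447.3285217285156, 208.94161987304688), (47.610591888427734, 18.11700439453125), 87.5076675415039)
corners [390.75899319 249.09688138] [393.0078134  393.14842464] [511.13199267 390.07361156] [510.85498006 248.38758805]
c13 [390.86588784 253.11736709] [390.4890596  390.46953619] [510.68101682 389.36173664] [511.64261479 250.83070668]
155 [108, 105, 111, 114, 109, 109, 110, 110, 99, 100, 63, 78, 75, 71, 72, 73]
160 [105, 113, 112, 109, 106, 112, 113, 107, 112, 113, 63, 67, 71, 70, 74, 66]
165 [108, 105, 111, 108, 114, 115, 117, 107, 109, 118, 78, 69, 66, 69, 70, 76]
170 [111, 108, 110, 109, 110, 107, 109, 110, 110, 114, 93, 69, 69, 74, 70, 72]
```

Emit:
carry_out:
  motion:
    - [-15,-9,0,1,0.81]
    - [-30,-18,0,0,0.81]
    - [-30,-18,0,0,0.81]
    - [-22,-12,20,0,0.81]
    - [0,0,40,0,0.81]
    - [0,0,40,0,0.81]
    - [0,0,30,0,0.81]
    - [0,0,10,0,0.81]
    - [0,0,0,0,0.81]

```text
t: 40.45
eef_pos: [395.2, 306.4, 54.9]
tcp_rot: [-3.14, 0.001, 1.556]
ft_force: [-0.1, 1.0, 0.2]
opening: 0.189
grip_force: 0.0
```

Run:
```python
from h import *
st();go(392.3,306,14,89.5)
```

```text
t 40.45 pos [395.2 306.4  54.9] yaw [-1.799e+02  1.000e-01  8.920e+01] q [0.53 0.57 2.02 0.   0.56 0.54] F [-0.1  1.   0.2] op 0.189 gf 0.0
tool dx,dy,dz -0.4 -2.9 40.9 turn -0.3
```

Emit:
carry_out:
  motion:
    - [0,-3,5,0,0.81]
    - [0,0,15,0,0.81]
    - [0,0,13,0,0.81]
    - [0,0,5,0,0.81]
    - [0,0,3,0,0.81]
    - [0,0,0,0,0.9]
    - [0,0,0,0,1]
    - [0,0,0,0,1]
    - [0,0,0,0,1]
    - [0,0,0,0,1]

```text
t: 41.45
eef_pos: [391.7, 306.8, 15.5]
tcp_rot: [3.141, -0.0, 1.557]
ft_force: [-1.1, -0.8, 7.3]
opening: 0.029
grip_force: 30.0
```

Emit:
carry_out:
  motion:
    - [0,0,-2,0,1]
    - [0,0,-4,0,1]
    - [0,0,-5,0,1]
    - [0,0,-5,0,1]
    - [0,0,-4,0,1]
    - [0,0,0,0,1]
    - [0,0,0,0,1]

```text
t: 42.15
eef_pos: [391.7, 306.7, 35.1]
tcp_rot: [3.141, -0.0, 1.557]
ft_force: [-0.8, -0.5, -3.6]
opening: 0.026
grip_force: 30.0
```

Run:
```python
from h import *
st();F=[];M=[]
for i in range(5):
    s=env.state();F.append(s["ft_force"]);M.append(s["moment"]);env.read_camera("scene")
print(np.mean(F,0).round(2),np.mean(M,0).round(3))
```

```text
t 42.15 pos [391.7 306.7  35.1] yaw [180.   -0.   89.2] q [0.53 0.6  2.04 0.   0.5  0.55] F [-0.8 -0.5 -3.6] op 0.026 gf 30.0
[ 0.06 -0.07 -3.74] [-0.077  0.273 -0.016]
```

Emit:
carry_out:
  motion:
    - [0,0,-5,0,1]
    - [0,0,-10,0,1]
    - [0,0,-15,0,1]
    - [0,0,-20,0,1]
    - [0,0,-20,0,1]
    - [0,0,-20,0,1]
    - [0,0,-15,0,1]
    - [0,0,-10,0,1]
    - [-7,2,0,0,1]
    - [-14,5,0,0,1]
    - [-21,7,0,0,1]
    - [-23,7,0,0,1]

```text
t: 43.6
eef_pos: [411.6, 240.4, 149.3]
tcp_rot: [-3.141, 0.0, 1.558]
ft_force: [-0.2, 0.7, -2.6]
opening: 0.028
grip_force: 30.0
```

Emit:
carry_out:
  motion:
    - [-23,7,0,0,1]
    - [-23,7,0,0,1]
    - [-23,7,0,0,1]
    - [-23,7,0,0,1]
    - [-23,8,0,0,1]
    - [-23,8,0,0,1]
    - [-23,8,0,0,1]
    - [-23,8,0,0,1]
    - [-23,8,0,0,1]
    - [-23,8,0,0,1]
    - [-23,8,0,0,1]
    - [-20,6,0,0,1]

```text
t: 44.8
eef_pos: [497.8, -34.3, 149.2]
tcp_rot: [-3.14, -0.0, 1.557]
ft_force: [-0.2, 0.2, -3.5]
opening: 0.029
grip_force: 30.0
```

Emit:
carry_out:
  motion:
    - [-15,5,0,2,1]
    - [-10,3,0,4,1]
    - [-5,0,0,6,1]
    - [0,0,0,6,1]
    - [0,0,0,6,1]
    - [0,0,0,6,1]
    - [0,0,0,6,1]
    - [0,0,0,5,1]
    - [0,0,0,4,1]
    - [0,0,0,3,1]
    - [0,0,0,0,1]

```text
t: 45.9
eef_pos: [504.4, -63.0, 149.6]
tcp_rot: [-3.141, 0.0, 0.717]
ft_force: [1.2, 0.3, -3.3]
opening: 0.027
grip_force: 30.0
```

Run:
```python
from h import *
st();go(503.4,-58.1,101,41)
```

```text
t 45.9 pos [504.4 -63.  149.6] yaw [-180.     0.    41.1] q [-0.25  0.42  1.92  0.    0.8   0.6 ] F [ 1.2  0.3 -3.3] op 0.027 gf 30.0
tool dx,dy,dz 2.5 -4.4 48.6 turn 0.1
```

Emit:
carry_out:
  motion:
    - [1,-2,5,0,1]
    - [2,-2,10,0,1]
    - [0,0,12,0,1]
    - [0,0,10,0,1]
    - [0,0,6,0,1]
    - [0,0,3,0,1]
    - [0,0,2,0,1]
    - [0,0,1,0,1]
    - [0,0,1,0,1]
    - [0,0,0,0,1]

```text
t: 46.9
eef_pos: [504.6, -58.0, 100.5]
tcp_rot: [3.141, -0.001, 0.719]
ft_force: [-1.3, 0.7, 1.0]
opening: 0.031
grip_force: 30.0
```

Emit:
carry_out:
  motion:
    - [0,0,0,0,0.95]
    - [0,0,0,0,0.88]
    - [0,0,0,0,0.85]
    - [0,0,0,0,0.85]
    - [0,0,-10,0,0.85]
    - [0,0,-20,0,0.85]
    - [0,0,-30,0,0.85]
    - [0,0,-20,0,0.6]
    - [-30,19,0,0,0.5]
    - [-40,24,0,0,0.5]
    - [-28,16,0,0,0.5]
    - [0,0,0,0,0.5]

```text
t: 48.1
eef_pos: [468.8, -169.7, 180.7]
tcp_rot: [3.141, -0.0, 0.716]
ft_force: [0.8, 0.8, -0.0]
opening: 0.483
grip_force: 0.0
```

Run:
```python
from h import *
from fit import *
st();t=env.read_camera("top");r=env.read_camera("scene")
print(redline(t,(330,205,400,262),125),redline(r,(240,170,310,225),113))
go(469.6,-166.7,110)
```

```text
t 48.1 pos [ 468.8 -169.7  180.7] yaw [179.9  -0.   41. ] q [-0.48  0.37  1.91 -0.    0.86  0.38] F [ 0.8  0.8 -0. ] op 0.483 gf 0.0Traceback (most recent call last):
  File "<stdin>", line 4, in <module>
  File "fit.py", line 14, in redline
    return cv2.minAreaRect(W)
           ~~~~~~~~~~~~~~~^^^
cv2.error: OpenCV(4.12.0) /io/opencv/modules/imgproc/src/convhull.cpp:143: error: (-215:Assertion failed) total >= 0 && (depth == CV_32F || depth == CV_32S) in function 'convexHull'
```

Run:
```python
from h import *
r=env.read_camera("scene")
print("pred",w2px(r,[469.6,-166.7,113]))
blob(r,(0,150,60),(8,255,255),(140,140,330,240),113,"red",8)
go(469.6,-166.7,110)
```

```text
pred [279.32715552 184.07744569]
red 44 px [182.1 173.1] mean [ 268.9 -425.9] rect [ 268.4 -425.4] [16.6 54. ] 89.4
red 94 px [279.4 183.7] mean [ 467.8 -165.7] rect [ 467.7 -166.7] [49.7 38.6] 42.2
red 130 px [244.  185.2] mean [ 426.6 -266.2] rect [ 427.8 -266.5] [51.  61.5] 58.2
red 175 px [167.2 223.1] mean [ 510.5 -507.3] rect [ 514.  -507.3] [49.4 60.3] 68.7
tool dx,dy,dz -0.0 0.0 70.4
```

The handle blob is exactly where predicted. I grip it, lift along the arc and jog it.

Emit:
carry_out:
  motion:
    - [0,0,30,0,0.5]
    - [0,0,25,0,0.5]
    - [0,0,15,0,0.55]
    - [0,0,0,0,0.7]
    - [0,0,0,0,0.75]
    - [0,0,0,0,0.8]
    - [0,0,0,0,1]
    - [0,0,0,0,1]
    - [0,0,0,0,1]
    - [0,0,0,0,1]

```text
t: 49.25
eef_pos: [469.8, -166.9, 110.4]
tcp_rot: [3.141, -0.001, 0.719]
ft_force: [-0.2, 1.8, 4.4]
opening: 0.193
grip_force: 30.0
```

Emit:
carry_out:
  motion:
    - [3,0,-11,0,1]
    - [4,0,-12,0,1]
    - [5,0,-11,0,1]
    - [6,0,-10,0,1]
    - [7,0,-10,0,1]
    - [8,0,-9,0,1]
    - [9,0,-8,0,1]
    - [9,0,-8,0,1]
    - [8,0,-8,0,1]
    - [6,0,-8,0,1]
    - [5,0,-8,0,1]
    - [0,0,0,0,1]

```text
t: 50.45
eef_pos: [522.9, -120.6, 214.0]
tcp_rot: [3.14, -0.001, 0.72]
ft_force: [-0.5, 0.0, -3.2]
opening: 0.188
grip_force: 30.0
```

```bash
sed -i 's/^d=-np.array/d=(1 if abs(yaw)<1.2 else -1)*np.array/' tilt.py; python3 tilt.py
```

```text
t 50.45 pos [ 522.9 -120.6  214. ] yaw [ 1.799e+02 -1.000e-01  4.120e+01] q [-0.35  0.38  1.79  0.    0.98  0.5 ] F [-0.5  0.  -3.2] op 0.188 gf 30.0
scene [(np.float64(0.83), 87), (np.float64(0.81), 84), (np.float64(0.76), 81), (np.float64(0.68), 78), (np.float64(0.61), 75)]
top [(np.float64(0.41), 0), (np.float64(0.39), 3), (np.float64(0.34), 6), (np.float64(0.32), 9), (np.float64(0.29), 12)]
```

Emit:
carry_out:
  motion:
    - [0,0,-40,0,1]
    - [0,0,0,0,1]
    - [0,0,40,0,1]
    - [0,0,0,0,1]
    - [0,0,-40,0,1]
    - [0,0,0,0,1]
    - [0,0,40,0,1]
    - [0,0,0,0,1]
    - [0,0,0,0,1]
    - [0,0,0,0,1]

```text
t: 51.55
eef_pos: [522.7, -121.0, 214.2]
tcp_rot: [3.141, -0.001, 0.719]
ft_force: [0.6, -0.3, -2.3]
opening: 0.191
grip_force: 30.0
```

Run:
```python
from h import *
st();F=[]
for i in range(6):
    F.append(env.state()["ft_force"][2]);t=env.read_camera("top")
print(np.mean(F))
blob(t,(12,120,90),(28,255,255),(235,125,345,210),20,"topbin",3)
```

```text
t 51.55 pos [ 522.7 -121.   214.2] yaw [179.9  -0.   41.2] q [-0.35  0.37  1.79  0.    0.98  0.5 ] F [ 0.6 -0.3 -2.3] op 0.191 gf 30.0
-2.3251443084677765
topbin 16 px [294.5 139.5] mean [697.5 -17. ] rect [697.5 -17. ] [8.3 8.2] 1.8
topbin 10 px [270.  145.8] mean [678.2  48.9] rect [679.   48.9] [8.3 5.4] 2.1
topbin 12 px [284.  144.5] mean [682.9  11.1] rect [682.9  11.1] [8.3 5.4] 2.0
topbin 12 px [306.8 150.3] mean [668.5 -51.1] rect [668.1 -50.5] [8.3 8.1] 1.7
topbin 18 px [298.1 158.1] mean [646.7 -28.4] rect [646.2 -28.8] [ 9.7 11.5] 46.3
topbin 14 px [268.9 167.1] mean [619.6  49.6] rect [620.   49.4] [11.   5.4] 2.1
topbin 16 px [277.6 177.7] mean [591.5  25.1] rect [591.7  25.3] [ 9.1 11.2] 35.7
topbin 13 px [258.9 187.8] mean [562.7  74.4] rect [562.5  74.4] [ 7.7 10.2] 20.2
```

Emit:
carry_out:
  motion:
    - [0,0,-10,0,1]
    - [0,0,-20,0,1]
    - [0,0,-20,0,1]
    - [0,0,-10,-4,1]
    - [0,0,-5,-6,1]
    - [0,0,0,-6,1]
    - [0,0,0,-6,1]
    - [0,0,0,-6,1]
    - [0,0,0,-6,1]
    - [0,0,0,-6,1]
    - [0,0,0,-5,1]
    - [0,0,0,-3,1]

```text
t: 53.05
eef_pos: [522.3, -120.8, 278.8]
tcp_rot: [3.141, 0.0, 1.561]
ft_force: [0.3, -0.4, -2.2]
opening: 0.187
grip_force: 30.0
```

Emit:
carry_out:
  motion:
    - [10,-2,0,0,1]
    - [20,-4,0,0,1]
    - [30,-6,0,0,1]
    - [30,-6,0,0,1]
    - [30,-6,0,0,1]
    - [30,-6,0,0,1]
    - [30,-6,0,0,1]
    - [30,-6,0,0,1]
    - [30,-6,0,0,1]
    - [30,-6,0,0,1]
    - [30,-6,0,0,1]
    - [30,-6,0,0,1]

```text
t: 54.25
eef_pos: [459.9, 211.7, 278.6]
tcp_rot: [3.141, -0.0, 1.555]
ft_force: [1.0, -0.1, -2.7]
opening: 0.187
grip_force: 30.0
```

Emit:
carry_out:
  motion:
    - [30,-6,0,0,1]
    - [25,-5,0,0,1]
    - [15,-2,0,0,1]
    - [0,0,0,0,1]
    - [0,0,0,0,1]

```text
t: 54.75
eef_pos: [448.5, 280.0, 278.1]
tcp_rot: [-3.142, 0.0, 1.557]
ft_force: [0.8, 0.3, -2.0]
opening: 0.185
grip_force: 30.0
```

```bash
sed -i 's/abs(yaw)<1.2/1/' tilt.py; python3 tilt.py
python3 - <<'E'
from h import *
go(450,283,170,89.2)
t=env.read_camera("top");s=env.read_camera("scene")
blob(t,(12,120,90),(28,255,255),(235,125,345,210),20,"topbin",3)
E
```

```text
t 54.75 pos [448.5 280.  278.1] yaw [-180.     0.    89.2] q [ 0.43  0.3   1.72 -0.    1.13  0.45] F [ 0.8  0.3 -2. ] op 0.185 gf 30.0
scene [(np.float64(0.47), 21), (np.float64(0.46), 39), (np.float64(0.45), 15), (np.float64(0.44), 9), (np.float64(0.43), 36)]
top [(np.float64(0.47), 78), (np.float64(0.47), 69), (np.float64(0.46), 75), (np.float64(0.46), 72), (np.float64(0.45), 66)]
tool dx,dy,dz 3.5 1.1 108.1 turn -0.0
topbin 17 px [295.1 139.8] mean [696.8 -18.5] rect [697.5 -18.3] [ 8.3 10.9] 1.6
topbin 10 px [270.  145.8] mean [678.2  48.9] rect [679.   48.9] [8.3 5.4] 2.1
topbin 12 px [284.  144.5] mean [682.9  11.1] rect [682.9  11.1] [8.3 5.4] 2.0
topbin 13 px [306.6 150.2] mean [668.8 -50.8] rect [668.1 -50.5] [8.3 8.1] 1.7
topbin 15 px [296.3 161.8] mean [636.3 -23.7] rect [635.8 -24.4] [11.   8.1] 1.8
topbin 15 px [284. 166.] mean [623.9   9. ] rect [623.9   9. ] [11.   5.4] 2.0
topbin 14 px [268.9 167.1] mean [619.6  49.6] rect [620.   49.4] [11.   5.4] 2.1
topbin 13 px [310.6 171.5] mean [611.  -63.3] rect [610.8 -63. ] [8.2 8.1] 1.7
topbin 15 px [277.7 177.6] mean [591.8  24.8] rect [591.8  24.7] [9.8 9.6] 28.3
topbin 14 px [283.5 176.5] mean [595.2   9.4] rect [595.2   9.4] [8.2 8.1] 2.0
topbin 13 px [258.9 187.8] mean [562.7  74.4] rect [562.5  74.4] [ 7.7 10.2] 20.2
topbin 15 px [301.1 188.6] mean [563.6 -39.1] rect [563.7 -39.3] [12.1  7.3] 64.9
```

All 12 brass ends, so six bosses, are in the bin. Now I set tray B down and level it on the bench.

Emit:
carry_out:
  motion:
    - [0,1,20,0,1]
    - [0,0,30,0,1]
    - [0,0,30,0,1]
    - [0,0,18,0,1]
    - [0,0,8,0,1]
    - [0,0,0,0,1]

```text
t: 55.55
eef_pos: [449.7, 279.8, 171.5]
tcp_rot: [-3.14, 0.001, 1.556]
ft_force: [-0.2, -0.0, -1.6]
opening: 0.187
grip_force: 30.0
```

Run:
```python
from h import *
st()
t=env.read_camera("top");s=env.state();p=s["eef_pos"]
hsv=cv2.cvtColor(t["color"],cv2.COLOR_RGB2HSV)
# front edge end of the pan along the centreline and off-centre, in top image
for X in (405,425,475,495):
    row=[]
    for y in range(300,440,4):
        u,v=w2px(t,[X,y,10]).round().astype(int);row.append(int(hsv[v,u,2]))
    print(X,row)
```

```text
t 55.55 pos [449.7 279.8 171.5] yaw [-179.9    0.    89.2] q [0.43 0.42 1.85 0.   0.87 0.45] F [-0.2 -0.  -1.6] op 0.187 gf 30.0
405 [79, 71, 74, 130, 139, 138, 133, 137, 50, 26, 28, 33, 31, 32, 35, 24, 40, 38, 33, 34, 30, 20, 81, 100, 93, 94, 92, 94, 94, 65, 32, 43, 32, 36, 40]
425 [75, 72, 72, 81, 77, 63, 3, 18, 32, 29, 31, 34, 38, 29, 37, 36, 32, 35, 31, 32, 31, 42, 29, 20, 58, 91, 90, 87, 83, 87, 86, 78, 84, 77, 81]
475 [83, 79, 77, 78, 75, 58, 21, 42, 53, 67, 43, 37, 19, 7, 28, 18, 36, 42, 59, 43, 42, 28, 42, 34, 24, 25, 32, 76, 75, 72, 75, 68, 71, 80, 94]
495 [75, 76, 77, 81, 80, 25, 12, 29, 32, 27, 33, 28, 18, 27, 21, 14, 18, 24, 17, 21, 22, 47, 64, 36, 31, 35, 28, 27, 73, 72, 73, 59, 74, 64, 94]
```

Emit:
carry_out:
  motion:
    - [0,0,6,0,1]
    - [0,0,6,0,1]
    - [0,0,5,0,1]
    - [0,0,0,0,1]

```text
t: 56.0
eef_pos: [449.5, 280.1, 154.4]
tcp_rot: [-3.141, 0.0, 1.557]
ft_force: [0.8, -0.1, -2.2]
opening: 0.186
grip_force: 30.0
```

Emit:
carry_out:
  motion:
    - [0,0,4,0,1]
    - [0,0,4,0,1]
    - [0,0,0,0,1]

```text
t: 56.3
eef_pos: [449.5, 280.1, 146.5]
tcp_rot: [-3.141, 0.0, 1.557]
ft_force: [-0.6, -0.1, -2.0]
opening: 0.185
grip_force: 30.0
```

Emit:
carry_out:
  motion:
    - [0,0,4,0,1]
    - [0,0,4,0,1]
    - [0,0,0,0,1]

```text
t: 56.6
eef_pos: [449.5, 280.1, 138.4]
tcp_rot: [-3.141, 0.0, 1.557]
ft_force: [0.3, -0.2, -2.1]
opening: 0.184
grip_force: 30.0
```

Emit:
carry_out:
  motion:
    - [-1,0,5,0,1]
    - [-5,0,5,0,1]
    - [-6,0,5,0,1]
    - [-6,0,5,0,1]
    - [-6,0,6,0,1]
    - [-5,0,6,0,1]
    - [-5,0,6,0,1]
    - [-4,0,6,0,1]
    - [-5,0,7,0,1]
    - [-5,0,8,0,1]
    - [-4,0,8,0,1]
    - [0,0,0,0,1]

```text
t: 57.8
eef_pos: [448.7, 227.6, 70.9]
tcp_rot: [-3.14, 0.001, 1.557]
ft_force: [0.9, -1.3, -0.0]
opening: 0.184
grip_force: 30.0
```

Emit:
carry_out:
  motion:
    - [-4,0,8,0,1]
    - [-4,0,9,0,1]
    - [-3,0,9,0,1]
    - [-3,0,8,0,1]
    - [-2,0,6,0,1]
    - [-1,0,5,0,1]
    - [0,0,2,0,1]
    - [0,0,0,0,1]

```text
t: 58.6
eef_pos: [448.7, 210.7, 24.9]
tcp_rot: [-3.141, 0.001, 1.557]
ft_force: [0.6, -2.8, 3.1]
opening: 0.189
grip_force: 30.0
```

Emit:
carry_out:
  motion:
    - [0,0,0,0,0.9]
    - [0,0,0,0,0.7]
    - [0,0,0,0,0.5]
    - [0,0,-20,0,0.5]
    - [0,0,-40,0,0.5]
    - [0,0,-40,0,0.5]
    - [-30,0,0,0,0.5]
    - [-40,0,0,0,0.5]
    - [-40,0,0,0,0.5]
    - [-40,0,0,0,0.5]
    - [0,0,0,0,0.5]

```text
t: 59.7
eef_pos: [446.6, 58.1, 125.0]
tcp_rot: [-3.142, 0.0, 1.553]
ft_force: [0.1, -0.1, 0.2]
opening: 0.499
grip_force: 0.0
```

Run:
```python
from h import *
from fit import *
st();t=env.read_camera("top")
print("B",redline(t,(185,212,228,248),40));print("A",redline(t,(90,120,160,190),110))
gray=cv2.cvtColor(t["color"],cv2.COLOR_RGB2GRAY).astype(float)
def edges(T,h,z,tag):
    h=np.radians(h);d=np.array([np.cos(h),np.sin(h)]);n=np.array([-d[1],d[0]])
    def prof(fix,axis,lo,hi,L):
        a=np.arange(lo,hi,.5);out=np.zeros(len(a))
        for f in fix:
            P=[w2px(t,[*(T+(d*x+n*f if axis=='x' else d*f+n*x)),z]) for x in a]
            P=np.float32(P)[None];out+=cv2.remap(gray.astype(np.float32),P[...,0],P[...,1],1)[0]
        return a,np.round(out/len(fix)).astype(int)
    for ax,lo,hi in(('y',48,72),('y',-72,-48)):
        for fx in (range(-55,-20,5),range(25,60,5)):
            a,o=prof(fx,ax,lo,hi,0);print(tag,ax,lo,list(fx)[0],o[::4].tolist())
edges(np.array([450.2,320.5]),89.2,28,"B"); edges(np.array([642.7,294.5]),-89.8,98,"A")
```

```text
t 59.7 pos [446.6  58.1 125. ] yaw [-180.    0.   89.] q [-0.02  0.39  2.08 -0.    0.67  0.  ] F [ 0.1 -0.1  0.2] op 0.499 gf 0.0
B ((450.55517578125, 231.8452606201172), (13.133930206298828, 7.880690097808838), 1.5903825759887695)
A ((641.599365234375, 406.72125244140625), (17.89944839477539, 45.58620834350586), 1.614590048789978)
B y 48 -55 [115, 115, 115, 115, 114, 104, 82, 72, 73, 74, 74, 75]
B y 48 25 [184, 139, 102, 115, 155, 180, 135, 127, 129, 131, 132, 130]
B y -72 -55 [130, 130, 131, 124, 95, 110, 179, 143, 156, 190, 189, 187]
B y -72 25 [128, 130, 131, 100, 74, 110, 178, 156, 143, 184, 185, 184]
A y 48 -55 [184, 188, 176, 104, 81, 121, 176, 159, 137, 129, 129, 130]
A y 48 25 [186, 193, 166, 107, 79, 131, 165, 160, 131, 128, 129, 130]
A y -72 -55 [83, 65, 131, 174, 158, 96, 92, 152, 171, 120, 176, 186]
A y -72 25 [67, 59, 97, 162, 157, 103, 83, 167, 156, 144, 187, 187]
```

Emit:
carry_out:
  motion:
    - [-20,0,-20,0,0.6]
    - [-40,0,-20,0,0.81]
    - [-40,0,0,0,0.81]
    - [-40,0,0,0,0.81]
    - [0,0,0,0,0.81]

```text
t: 60.25
eef_pos: [445.3, -81.1, 165.1]
tcp_rot: [3.141, 0.001, 1.555]
ft_force: [0.4, 0.9, 0.3]
opening: 0.198
grip_force: 0.0
```

```bash
cat > m.py <<'E'
from h import *
from fit import *
from scipy.optimize import minimize
t=env.read_camera("top")
rgb=t["color"].astype(np.float32)
def meas(tag,T,hd,zu,box):
    print(tag,"handle",np.round(np.hstack(redline(t,box,zu+40)),1))
    h=np.radians(hd);d=np.array([np.cos(h),np.sin(h)]);n=np.array([-d[1],d[0]]);T=np.array(T)
    g=rgb.mean(2)
    def prof(pts):
        P=np.float32([[w2px(t,p) for p in pts]]);return cv2.remap(g,P[...,0],P[...,1],1)[0]
    a=np.arange(-84,85,.5)
    # outer edges along y at top of side walls, for back and front halves; along x at floor for front/ wall top at back
    for nm,axis,fix,z,lo,hi in(("left","y",range(-60,61,6),zu+28,50,70),("right","y",range(-60,61,6),zu+28,-70,-50),("back","x",range(-54,-15,3),zu+28,-80,-62),("back2","x",range(15,54,3),zu+28,-80,-62),("front","x",range(-50,51,5),zu+4,60,82)):
        aa=np.arange(lo,hi,.5);o=np.mean([prof([[*(T+(d*x+n*f if axis=="x" else d*f+n*x)),z] for x in aa]) for f in fix],0)
        print(tag,nm,lo,o[::2].round().astype(int).tolist())
E
python3 - <<'E'
from m import *
meas("B",(450.2,322),89.2,0,(185,212,228,248)); meas("A",(642.7,294.5),-89.8,70,(90,120,160,190))
E
```

```text
B handle [449.8 213.3  15.8  45.    1.6]
B left 50 [140, 115, 106, 111, 122, 141, 167, 183, 180, 162, 142, 131, 128, 129, 130, 131, 131, 131, 132, 132]
B right -70 [131, 132, 132, 128, 114, 94, 82, 86, 112, 147, 171, 170, 154, 144, 154, 173, 186, 189, 188, 187]
B back -80 [130, 130, 130, 131, 132, 134, 136, 131, 116, 97, 85, 79, 75, 69, 67, 80, 113, 153]
B back2 -80 [77, 82, 86, 94, 100, 113, 124, 130, 120, 104, 90, 82, 77, 73, 73, 86, 116, 154]
B front 60 [180, 180, 180, 180, 180, 180, 180, 180, 180, 180, 181, 181, 182, 183, 184, 180, 170, 155, 142, 133, 129, 128]
A handle [641.6 406.7  17.9  45.6   1.6]
A left 50 [189, 186, 168, 139, 111, 93, 84, 93, 120, 155, 174, 173, 159, 144, 134, 130, 129, 130, 130, 131]
A right -70 [72, 87, 116, 151, 172, 177, 162, 135, 107, 92, 95, 124, 160, 178, 163, 145, 148, 167, 182, 185]
A back -80 [129, 128, 128, 127, 129, 133, 142, 157, 174, 177, 156, 120, 89, 73, 72, 74, 78, 89]
A back2 -80 [125, 125, 124, 124, 125, 130, 140, 154, 171, 178, 160, 120, 82, 67, 67, 72, 79, 89]
A front 60 [182, 182, 182, 183, 183, 181, 175, 161, 144, 138, 152, 166, 159, 122, 78, 48, 39, 40, 43, 44, 45, 47]
```

Emit:
carry_out:
  motion:
    - [20,-3,0,0,0.81]
    - [35,-5,0,0,0.81]
    - [35,-5,0,0,0.81]
    - [35,-5,0,0,0.81]
    - [35,-5,0,0,0.81]
    - [35,-5,0,0,0.81]
    - [35,-5,0,0,0.81]
    - [35,-5,0,0,0.81]
    - [35,-6,0,0,0.81]
    - [35,-6,0,0,0.81]
    - [35,-6,0,0,0.81]
    - [21,-4,20,0,0.81]

```text
t: 61.5
eef_pos: [389.0, 317.3, 146.3]
tcp_rot: [3.138, -0.002, 1.56]
ft_force: [0.8, -0.2, -0.0]
opening: 0.19
grip_force: 0.0
```

Emit:
carry_out:
  motion:
    - [0,0,30,0,0.81]
    - [0,0,40,0,0.81]
    - [0,0,20,0,0.81]
    - [0,0,0,0,0.81]

```text
t: 61.9
eef_pos: [387.8, 313.8, 52.7]
tcp_rot: [-3.137, 0.003, 1.559]
ft_force: [-0.8, 0.0, 0.4]
opening: 0.187
grip_force: 0.0
```

Run:
```python
from h import *
st();go(391.8,311,14,89.2)
```

```text
t 61.9 pos [387.8 313.8  52.7] yaw [-1.798e+02  1.000e-01  8.930e+01] q [0.55 0.57 2.02 0.   0.55 0.56] F [-0.8  0.   0.4] op 0.187 gf 0.0
tool dx,dy,dz -2.7 4.1 38.7 turn 0.1
```

Emit:
carry_out:
  motion:
    - [-3,4,4,0,0.81]
    - [0,0,15,0,0.81]
    - [0,0,12,0,0.81]
    - [0,0,5,0,0.81]
    - [0,0,3,0,0.81]
    - [0,0,0,0,0.9]
    - [0,0,0,0,1]
    - [0,0,0,0,1]
    - [0,0,0,0,1]
    - [0,0,0,0,1]

```text
t: 62.9
eef_pos: [394.1, 310.0, 16.3]
tcp_rot: [3.141, -0.0, 1.557]
ft_force: [-1.9, -0.0, 5.4]
opening: 0.031
grip_force: 30.0
```

Run:
```python
from h import *
st();s=env.state();p=s["eef_pos"]; go(p[0]+193,p[1]-31.5,130,90.2);go(584.6,p[1]-31.5,130)
```

```text
t 62.9 pos [394.1 310.   16.3] yaw [180.   -0.   89.2] q [0.53 0.64 2.03 0.   0.46 0.55] F [-1.9 -0.   5.4] op 0.031 gf 30.0
tool dx,dy,dz -28.9 193.4 -113.7 turn -1.0
tool dx,dy,dz -28.9 190.9 -113.7
```

Emit:
carry_out:
  motion:
    - [0,0,-2,0,1]
    - [0,0,-4,0,1]
    - [0,0,-9,0,1]
    - [0,0,-15,0,1]
    - [0,0,-20,0,1]
    - [0,0,-20,0,1]
    - [0,0,-20,0,1]
    - [0,0,-20,0,1]
    - [0,0,-10,0,1]
    - [0,0,-5,-1,1]
    - [0,0,0,0,1]
    - [0,0,0,0,1]

```text
t: 64.1
eef_pos: [393.8, 309.8, 140.4]
tcp_rot: [-3.141, 0.0, 1.575]
ft_force: [0.4, 0.9, -2.3]
opening: 0.033
grip_force: 30.0
```

Run:
```python
from h import *
st();F=[];P=[]
for i in range(3):
    s=env.state();P.append(s["eef_pos"]);F.append(np.r_[s["ft_force"],s["moment"]]);env.read_camera("scene")
print(np.mean(F,0).round(3),np.mean(P,0)); go(584.6,278.5,128,90.2)
```

```text
t 64.1 pos [393.8 309.8 140.4] yaw [-180.     0.    90.2] q [0.53 0.43 1.95 0.   0.77 0.53] F [ 0.4  0.9 -2.3] op 0.033 gf 30.0
[ 0.34   0.275 -2.603 -0.06   0.185 -0.003] [393.81391975 309.8027478  140.28591659]
tool dx,dy,dz -32.0 190.6 12.3 turn 0.0
```

Emit:
carry_out:
  motion:
    - [-1,8,0,0,1]
    - [-3,15,0,0,1]
    - [-4,22,0,0,1]
    - [-4,22,0,0,1]
    - [-4,22,0,0,1]
    - [-4,22,0,0,1]
    - [-4,22,0,0,1]
    - [-3,22,0,0,1]
    - [-3,18,0,0,1]
    - [-2,12,0,0,1]
    - [0,5,0,0,1]
    - [0,0,0,0,1]

```text
t: 65.45
eef_pos: [584.6, 278.4, 140.6]
tcp_rot: [-3.141, 0.0, 1.574]
ft_force: [0.0, -0.4, -1.7]
opening: 0.033
grip_force: 30.0
```

Emit:
carry_out:
  motion:
    - [0,0,8,0,1]
    - [0,0,8,0,1]
    - [0,0,4,0,1]
    - [0,0,0,0,1]

```text
t: 65.85
eef_pos: [583.6, 278.7, 120.1]
tcp_rot: [-3.14, 0.0, 1.575]
ft_force: [0.2, 0.6, -2.8]
opening: 0.033
grip_force: 30.0
```

Run:
```python
from h import *
from fit import *
st();go(584.6,278.5,114,90.2)
t=env.read_camera("top");s=env.read_camera("scene")
u=env.state()["eef_pos"][2]-16+40
print(redline(t,(185,130,260,190),u))
hsv=cv2.cvtColor(s["color"],cv2.COLOR_RGB2HSV)
# far-front/back vertical corners on the +x side of both trays in the scene view: predicted pixels
for z in (70,98,u-40,u-12): print(z,w2px(s,[703,228,z]).round(1),w2px(s,[703,367,z]).round(1))
cv2.imwrite("pics/last.png",np.hstack([cv2.resize(s["color"][150:225,370:490],(480,300),interpolation=2),cv2.resize(t["color"][110:190,100:228],(480,300),interpolation=2)])[:,:,::-1])
```

```text
t 65.85 pos [583.6 278.7 120.1] yaw [-179.9    0.    90.2] q [0.34 0.63 1.6  0.   0.91 0.34] F [ 0.2  0.6 -2.8] op 0.033 gf 30.0
tool dx,dy,dz -0.2 1.0 6.1 turn 0.0
((641.720703125, 183.17604064941406), (19.866117477416992, 46.52126693725586), 1.6125328540802002)
70 [428.9 201.6] [464.4 190. ]
98 [430.2 194.1] [466.2 182.6]
104.97664965926577 [430.6 192.2] [466.6 180.7]
132.97664965926577 [432.  184.5] [468.5 173.1]
```

The handle blobs agree (x 641.7 and 641.6), so the trays are aligned to within about 1.5 mm. I lower the last bit and release.

Emit:
carry_out:
  motion:
    - [-1,0,3,0,1]
    - [0,0,2,0,1]
    - [0,0,1,0,1]
    - [0,0,0.5,0,1]
    - [0,0,0,0,1]

```text
t: 66.45
eef_pos: [584.3, 277.7, 114.5]
tcp_rot: [3.141, -0.0, 1.575]
ft_force: [-0.2, 0.3, -1.9]
opening: 0.03
grip_force: 30.0
```

Emit:
carry_out:
  motion:
    - [0,0,0.5,0,1]
    - [0,0,0,0,1]

```text
t: 66.65
eef_pos: [584.3, 277.7, 114.4]
tcp_rot: [3.141, -0.0, 1.574]
ft_force: [-1.3, -0.9, 2.6]
opening: 0.029
grip_force: 30.0
```

Contact made. Release, rise, retreat and inspect.

Emit:
carry_out:
  motion:
    - [0,0,0,0,0.96]
    - [0,0,0,0,0.9]
    - [0,0,0,0,0.85]
    - [0,0,0,0,0.85]
    - [0,0,-5,0,0.85]
    - [0,0,-15,0,0.85]
    - [0,0,-30,0,0.85]
    - [0,0,-40,0,0.7]
    - [-20,-30,0,0,0.5]
    - [-30,-40,0,0,0.5]
    - [-40,-40,0,0,0.5]
    - [-40,-40,0,0,0.5]

```text
t: 67.85
eef_pos: [442.5, 155.6, 205.1]
tcp_rot: [3.14, -0.0, 1.575]
ft_force: [0.4, -0.3, -0.1]
opening: 0.48
grip_force: 0.0
```

Emit:
carry_out:
  motion:
    - [-40,-20,0,0,0.5]
    - [-40,-10,0,0,0.5]
    - [-40,0,0,0,0.5]
    - [-40,0,0,0,0.5]
    - [0,0,0,0,0.5]

```text
t: 68.35
eef_pos: [415.0, -7.0, 205.2]
tcp_rot: [3.139, 0.001, 1.57]
ft_force: [0.5, 0.5, -0.4]
opening: 0.502
grip_force: 0.0
```

Run:
```python
from m import *
st();s=env.read_camera("scene")
print("B",redline(t,(185,130,260,190),138),"A",redline(t,(90,120,160,190),110))
a=cv2.resize(s["color"][155:225,380:485],(400,300),interpolation=2);b=cv2.resize(t["color"][120:190,110:220],(400,300),interpolation=2)
e=cv2.resize(t["color"][80:260,220:450],(400,300),interpolation=2);f=cv2.resize(s["color"][150:290,200:420],(400,300),interpolation=2)
cv2.imwrite("pics/c14.png",np.vstack([np.hstack([a,b]),np.hstack([e,f])])[:,:,::-1])
```

```text
t 68.4 pos [414.8  -5.4 205. ] yaw [179.9   0.   90. ] q [-0.17  0.22  2.07  0.    0.86 -0.17] F [-0.1  0.7  0.3] op 0.5 gf 0.0
B ((643.2308349609375, 182.354248046875), (19.985260009765625, 46.80268478393555), 1.6124300956726074) A ((641.599365234375, 406.72125244140625), (17.89944839477539, 45.58620834350586), 1.614590048789978)
```

View pics/c14.png

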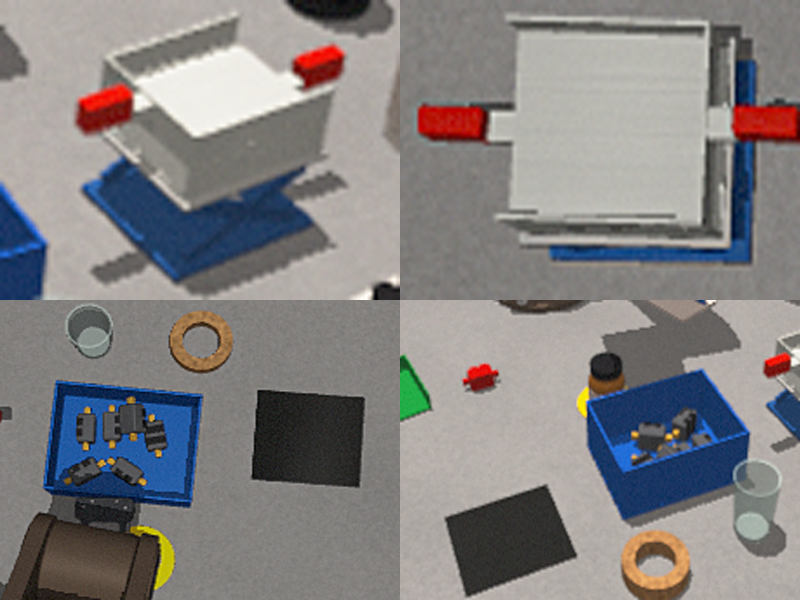

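The last picture shows the trays stacked with handles at either end, six bosses in the bin, the jar on the coaster, and the beaker and cork ring in place. One numeric check of flushness before handing in.

Run:
```python
from m import *
meas("B",(644.4,297.5),90.2,98,(185,130,260,190))
st()
# scene view: column of the +x side's vertical end edges at the two tray levels
s=env.read_camera("scene");g=cv2.cvtColor(s["color"],cv2.COLOR_RGB2GRAY).astype(np.float32)
for z in (80,90,106,116):
  for nm,y0 in(("front-y",227.5),("y+",367.5)):
    ys=np.arange(-10,11,1.);P=np.float32([[w2px(s,[704,y0+k,z]) for k in ys]])
    print(z,nm,cv2.remap(g,P[...,0],P[...,1],1)[0].round().astype(int).tolist())
```

```text
B handle [643.2 182.4  20.   46.8   1.6]
B left 50 [184, 185, 185, 185, 179, 164, 145, 148, 165, 172, 153, 119, 95, 85, 83, 85, 90, 99, 115, 139]
B right -70 [129, 129, 129, 128, 128, 127, 127, 128, 133, 143, 159, 174, 175, 149, 111, 84, 81, 89, 107, 134]
B back -80 [101, 97, 90, 84, 80, 75, 71, 70, 80, 116, 157, 182, 184, 180, 174, 171, 169, 169]
B back2 -80 [115, 107, 97, 89, 81, 75, 68, 65, 82, 116, 152, 174, 185, 186, 185, 183, 182, 182]
B front 60 [178, 178, 179, 179, 179, 180, 181, 182, 179, 170, 156, 144, 136, 133, 132, 132, 133, 133, 133, 134, 135, 135]
t 68.5 pos [414.7  -3.5 204.7] yaw [179.9  -0.   90.2] q [-0.17  0.22  2.07  0.    0.86 -0.17] F [-0.4  0.1  0.6] op 0.503 gf 0.0
80 front-y [137, 128, 126, 124, 121, 119, 118, 116, 114, 113, 113, 113, 113, 113, 113, 113, 113, 113, 113, 113, 113]
80 y+ [110, 113, 118, 123, 128, 134, 141, 148, 155, 159, 162, 166, 169, 172, 172, 172, 172, 172, 171, 171, 170]
90 front-y [144, 140, 136, 132, 128, 124, 120, 116, 114, 112, 110, 110, 111, 112, 112, 112, 112, 112, 112, 113, 113]
90 y+ [112, 113, 114, 122, 129, 136, 143, 148, 153, 159, 165, 166, 166, 167, 168, 169, 170, 171, 172, 171, 170]
106 front-y [124, 121, 119, 118, 116, 115, 115, 114, 114, 113, 112, 111, 111, 112, 112, 113, 113, 113, 113, 113, 112]
106 y+ [114, 114, 116, 123, 129, 136, 142, 148, 154, 160, 165, 167, 168, 170, 171, 170, 170, 170, 170, 169, 168]
116 front-y [113, 113, 113, 113, 113, 112, 112, 113, 113, 113, 113, 113, 113, 113, 113, 113, 113, 112, 112, 112, 112]
116 y+ [113, 116, 118, 120, 126, 136, 144, 153, 158, 163, 168, 173, 173, 172, 172, 172, 172, 173, 173, 173, 174]
```

The edges coincide to within about 1 mm, so I hand it in.

```bash
python3 -c "
from cell import env
print(env.job_done())"
```

```text
the job is handed in; nothing more can be done
None
```

I handed the job in at about 68 s: the jar is upright on the coaster, all six boss heads present are in the bin, and both empty trays are stacked flush to about 1 mm on the jack, with the beaker and cork ring untouched.

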